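Comb the fixing pins straight in the drying tray

ROBOT

A 6-joint arm with a two-finger parallel gripper is mounted at the origin on the work surface. World frame = base frame: x ahead of the robot, y to its left, z up, the work surface at z = 0. Lengths are in m, angles in rad, forces in N, time in s.
With the tool pointing down it reaches from about 0.275 to 0.725 m from the base axis. Payload 15.9 kg.
Tool frame: the origin (TCP) lies at the very end of the fingers, on their centre line; the grasp point (between the pads) lies 19 mm behind it; z points along the fingers, y is the line along which they close (so a half turn about z gives the same grasp; the last joint's range is limited). The gripper opens to 85 mm and grips with 20 to 120 N. Pads are 22 mm wide; open, the fingers measure 114 mm over their backs; the gripper's body (76 mm by 85 mm) begins 54 mm behind the grasp point. The pads swing forward as they close: fully open they stand 13 mm farther back than shut.
Start: joints at [-1.125, 0.213, -0.034, 1.323, 0, 1.571], TCP at [0.216, -0.451, 0.231] pointing down, gripper open.
Joint ranges: [-2.98, 2.98], [-0.74, 1.72], [-1.14, 1.35], [-2.1, 2.04], [-1.57, 1.44], [-3.14, 3.14]. Speed limits (rad/s): [1.89, 1.89, 2.39, 2.57, 3.14, 3.14].

INTERFACE

Orientations are given as a unit quaternion [x, y, z, w].
In Python, from bench import manip, vision, readout gives the robot as it stands (manip), with the cameras (vision) and the readings (readout).
- The arm moves only by the shell command python3 jog.py 'ROWS' [FORCE]. ROWS is rows parted by semicolons, their numbers by spaces, 1 to 5 of them, each of 5 numbers: dx, dy, dz in m, then a turn about the tool's z in rad, then the finger opening in m; each row shifts and turns the commanded pose from where the row before left it, along the tool's axes as they then stand; what a row does not reach is not made up. A row lasts 1/10 s, in which the tool goes at most 0.05 m and 0.15 rad, less where a joint would pass 70% of its speed; a pose out of reach is approached as far as the arm can. The fingers move at their own pace and stop on an object; FORCE is the grip in N (left out, the last holds). Time passes only in rows, so rows that do not move let the fingers close. It prints the time, the measured TCP pose, the force, the opening and the grip force at its end.
- readout.observe(): the state, without advancing time (a new reading comes with each control period).
- vision.camera(name): name is "scene" or "top" or "wrist"; returns a dict with "pixels" (400x640x3 uint8, red, green, blue), "camera_matrix" (3x3 intrinsics, pixels), "R" (3x3) and "t" (3): a world point X has camera coordinates R X + t. Camera axes: x right, y down, z forward; pixel columns grow to the right and rows downward; lengths in m; the calibration is good to about 2 mm. The wrist camera is an equidistant fisheye: a pixel r from the principal point sees the ray r / f radians off the axis. A picture is of the moment at which its call begins. There is no depth.
- manip.sign_off(): hands the job in; it is judged then, once.
The state is a dict: "time_s": time; "qpos": joint angles; "qd": joint speeds; "joint_efforts": joint torques, N m; "tool_pos": TCP position; "tcp_rot": TCP orientation; "ft_force": force on the tool from outside, world axes, zero at the start; "torque": the same for the moment, N m; "finger_gap": finger opening in m; "grasp_force": force on a finger pad.
Only numpy, scipy, OpenCV 4.12 (cv2) and the standard library are available. Lean on these libraries where they do the work, as an engineer would, in place of code of your own. Each camera call takes 0.05 s, during which the arm holds its last target. There are 200 camera calls.

TASK

Switch the tray's isolator off, then with the rake comb the loose pins in the drying tray until every one lies down in a groove (two may share a groove end to end); they are degreased, so never touch a pin with the gripper itself. Then stand the rake back in the middle of its rubber mat, lay the plywood cover squarely over the tray, weigh it down with the two slate blocks laid flat on top, and only then switch the isolator on again. Leave the other things on the bench where they are.

Things in the scene. Friction and masses are not known exactly. Their poses are not given: they have to be found in the camera images.
- tray: Grooved drying tray, fixed: outside 262 (its x) x 192 (y) x 55 mm high, walls 6 mm. Origin: centre of the underside, on the bench. Nine V grooves run along x, centred at y = -80, -60 .. 80 mm, floor at z = 30 mm; the ridges between, at y = -70, -50 .. 70 mm, are triangular, 16 mm wide at the foot, crests at z = 38 mm, with half a ridge along each side wall. Its wall tops are at z = 55 mm.
- rake: Rake standing on its tines, same front and back. Origin: between the tine tips; z up, y along the head. Two rows (x = -13, 13 mm) of five 6 mm tines at y = -40, -20, 0, 20, 40 mm. Tines 30 mm long; wooden head 38 (x) x 96 (y) mm, z = 30 to 44; upright handle 22 (x) x 28 (y) mm, z = 44 to 93. 0.25 kg.
- rake_mat: Black rubber mat, 100 (x) x 130 (y) x 3 mm thick, fixed to the bench, on which the rake stands at the start. Origin: centre of its underside.
- cover: Loose plywood cover for the tray, 274 (x) x 204 (y) x 9 mm, at first flat on the bench. Origin: centre of its underside. Upright handle in the middle of its top: a wooden block 20 (x) x 50 (y) mm, z = 9 to 56. 0.35 kg. On the tray it rests on the walls, its origin 55 mm above the tray's.
- isolator (a joint): Isolator handle angle (rad): 0 = off, leaning to -x of isolator_base; 1.2 = on, leaning to its +x; on at the start. Hinge along isolator_base's y, 35 mm above its origin. The heavy bar makes the handle fall to the nearer end stop once past half way (0.6); about 2 N at the bar moves it.
- isolator_base: Isolator box, fixed to the bench, grey, 120 (x) x 80 (y) x 30 mm high. Origin: centre of its underside. It carries a U-shaped knife-switch handle: two arms 80 mm long ending in a black cross bar.
- isolator_bar (a point): Middle of the black cross bar of the isolator's handle: 16 mm diameter, 60 mm long along the isolator's y, 80 mm from the hinge (101 mm above the bench at either end of its swing, 115 mm half way).
- slate1: Plain dark grey slate block, one of two alike, 70 (x) x 50 (y) x 40 mm high, 0.38 kg, lying on the bench at the start. Origin: centre of its underside.
- slate2: Plain dark grey slate block, one of two alike, 70 (x) x 50 (y) x 40 mm high, 0.38 kg, lying on the bench at the start. Origin: centre of its underside.
- pin1: Plain round stainless steel fixing pin, 10 mm diameter, 70 mm long, 44 g, one of up to six that are all alike; may be absent. Origin: its middle, on its axis; x along its length. Seated in a groove its axis lies 35 mm above the tray's origin. Pushed by a row of tines it turns parallel to the row, and drops into a groove that is parallel to it.
- pin2: Plain round stainless steel fixing pin, 10 mm diameter, 70 mm long, 44 g, one of up to six that are all alike; may be absent. Origin: its middle, on its axis; x along its length. Seated in a groove its axis lies 35 mm above the tray's origin. Pushed by a row of tines it turns parallel to the row, and drops into a groove that is parallel to it.
- pin3: Plain round stainless steel fixing pin, 10 mm diameter, 70 mm long, 44 g, one of up to six that are all alike; may be absent. Origin: its middle, on its axis; x along its length. Seated in a groove its axis lies 35 mm above the tray's origin. Pushed by a row of tines it turns parallel to the row, and drops into a groove that is parallel to it.
- pin4: Plain round stainless steel fixing pin, 10 mm diameter, 70 mm long, 44 g, one of up to six that are all alike; may be absent. Origin: its middle, on its axis; x along its length. Seated in a groove its axis lies 35 mm above the tray's origin. Pushed by a row of tines it turns parallel to the row, and drops into a groove that is parallel to it.
- pin5: Plain round stainless steel fixing pin, 10 mm diameter, 70 mm long, 44 g, one of up to six that are all alike; may be absent. Origin: its middle, on its axis; x along its length. Seated in a groove its axis lies 35 mm above the tray's origin. Pushed by a row of tines it turns parallel to the row, and drops into a groove that is parallel to it.
- pin6: Plain round stainless steel fixing pin, 10 mm diameter, 70 mm long, 44 g, one of up to six that are all alike; may be absent. Origin: its middle, on its axis; x along its length. Seated in a groove its axis lies 35 mm above the tray's origin. Pushed by a row of tines it turns parallel to the row, and drops into a groove that is parallel to it.
- mallet: Bystander, to be left alone: stone-carver's round wooden mallet, 92 mm diameter, 165 mm tall, standing on its head. Origin: centre of its underside.
- chisel: Bystander, to be left alone: hand tool 190 mm long with a wooden handle, lying flat. Origin: centre of its underside.
- offcut: Bystander, to be left alone: rough cream stone block 90 x 70 x 60 mm. Origin: centre of its underside.
- wax_tin: Bystander, to be left alone: round dark steel tin, 72 mm diameter, 60 mm tall. Origin: centre of its underside.
- mug: Bystander, to be left alone: white ceramic mug, 80 mm diameter, 90 mm tall. Origin: centre of its underside.
- marble_chip: Bystander, to be left alone: small white marble chip 50 x 35 x 30 mm. Origin: centre of its underside.

How it is judged:
On the way, in this order (a step that is already met when the one before it is completed fails the run):
1. the isolator is switched off (value of joint isolator below 0.1 rad), for 0.2 s.
2. the rake's tines are down in the tray (x of rake in the frame of tray between -0.13 and 0.13 m and y of rake in the frame of tray between -0.09 and 0.09 m and z of rake in the frame of tray below 0.046 m), for 0.1 s.
3. every pin lies down in a groove (z of pin1 in the frame of tray between 0.03 and 0.038 m and angle between the x axis of each of pin1, pin2, pin3, pin4, pin5, pin6 and the x axis of tray, either way round below 0.12 rad and y of pin1 in the frame of tray between -0.09 and 0.09 m and x of pin1 in the frame of tray between -0.125 and 0.125 m and z of pin2 in the frame of tray between 0.03 and 0.038 m and y of pin2 in the frame of tray between -0.09 and 0.09 m and x of pin2 in the frame of tray between -0.125 and 0.125 m and z of pin3 in the frame of tray between 0.03 and 0.038 m and y of pin3 in the frame of tray between -0.09 and 0.09 m and x of pin3 in the frame of tray between -0.125 and 0.125 m and z of pin4 in the frame of tray between 0.03 and 0.038 m and y of pin4 in the frame of tray between -0.09 and 0.09 m and x of pin4 in the frame of tray between -0.125 and 0.125 m and z of pin5 in the frame of tray between 0.03 and 0.038 m and y of pin5 in the frame of tray between -0.09 and 0.09 m and x of pin5 in the frame of tray between -0.125 and 0.125 m and z of pin6 in the frame of tray between 0.03 and 0.038 m and y of pin6 in the frame of tray between -0.09 and 0.09 m and x of pin6 in the frame of tray between -0.125 and 0.125 m), for 0.2 s.
4. the rake stands on its mat, let go (horizontal distance between rake and rake_mat below 0.035 m and angle between rake's own z axis and vertical below 0.08 rad and height (world z) of rake below 0.008 m and linear speed of rake below 0.02 m/s and contact force between the fingers and rake below 0.1 N), for 0.2 s.
5. the cover lies squarely on the tray, let go (x of cover in the frame of tray between -0.012 and 0.012 m and y of cover in the frame of tray between -0.012 and 0.012 m and angle between the x axis of cover and the x axis of tray, either way round below 0.08 rad and angle between cover's own z axis and vertical below 0.03 rad and z of cover in the frame of tray below 0.059 m and linear speed of cover below 0.02 m/s and contact force between the fingers and cover below 0.1 N), for 0.2 s.
6. both slate blocks rest flat on the cover, let go (x of slate1 in the frame of cover between -0.125 and 0.125 m and y of slate1 in the frame of cover between -0.09 and 0.09 m and z of slate1 in the frame of cover between 0.005 and 0.014 m and angle between each of slate1, slate2's own z axis and vertical below 0.06 rad and linear speed of each of slate1, slate2 below 0.02 m/s and contact force between the fingers and slate1 below 0.1 N and x of slate2 in the frame of cover between -0.125 and 0.125 m and y of slate2 in the frame of cover between -0.09 and 0.09 m and z of slate2 in the frame of cover between 0.005 and 0.014 m and contact force between the fingers and slate2 below 0.1 N), for 0.2 s.
7. the isolator is switched on again (value of joint isolator above 1.1 rad), for 0.2 s.
At the end, for the whole second after the job is handed in: Every pin lies in a groove (axis under 38 mm, within 0.12 rad), rake upright within 35 mm of its mat's middle, cover flat on the walls within 12 mm and 0.08 rad of square, both blocks flat on it, isolator on (over 1.1 rad), all let go and at rest (all of step 3 and all of step 4 and all of step 5 and all of step 6 and value of joint isolator above 1.1 rad); the robot touches nothing.
It fails at once if the gripper's fingers touch a pin (contact force between the fingers and pin1 above 0.3 N or contact force between the fingers and pin2 above 0.3 N or contact force between the fingers and pin3 above 0.3 N or contact force between the fingers and pin4 above 0.3 N or contact force between the fingers and pin5 above 0.3 N or contact force between the fingers and pin6 above 0.3 N).
It fails at once if a bystander is pushed more than 40 mm away (distance of any of mallet, chisel, offcut, wax_tin, mug, marble_chip from where it was at the start of the episode above 0.04 m).
Of pin1, pin2, pin3, pin4, pin5, pin6 only 3 to 6 are there at a start; the rules pass over those that are not, and their reading is None.
At some moment in a run one of slate1, slate2 may be knocked a few centimetres aside while the robot is not near it.
Once in a run the grip may slacken for a moment while it holds something.
It also fails if it takes over 210 s, if anything falls off the work surface, if the arm or the gripper's body presses on something with over 40 N, if the wrist force passes 120 N, or if a joint passes its speed limit or range.

## Working session

There is one attempt and no reset: what is moved stays moved. The work goes in short steps, Python scripts to look and compute and a shell command to move; the robot and the scene stay as the last step left them, time stands still between calls to the robot, and variables do not carry over. Pictures are saved under pics/ and viewed, at most 14 in all, crops included, and the job is handed in when it is done.

```bash
ls; mkdir -p pics
python3 - <<'E'
from bench import manip, vision, readout
import cv2,pickle
for n in("top","scene"):
    c=vision.camera(n); cv2.imwrite(f"pics/{n}0.png",c["pixels"][:,:,::-1]); pickle.dump(c,open(f"pics/{n}0.pkl","wb"))
    print(n,c["camera_matrix"],c["R"],c["t"])
print(readout.observe())
E
```

```text
bench.py
jog.py
pics
top [[484.26465785   0.         311.93861843]
 [  0.         484.26465785 199.81768543]
 [  0.           0.           1.        ]] [[-0.00158517 -0.9999914   0.00383308]
 [-0.99859217  0.0013797  -0.05302623]
 [ 0.05302048 -0.00391174 -0.99858576]] [0.02876727 0.57504286 1.14742978]
scene [[499.93867053   0.         325.34253304]
 [  0.         499.93867053 208.60396649]
 [  0.           0.           1.        ]] [[ 0.75347114  0.65745307  0.00605871]
 [ 0.35479233 -0.39881544 -0.84561732]
 [-0.55353739  0.63929782 -0.53375523]] [-0.44525231 -0.12018642  1.81976002]
{'time_s': 0.1, 'qpos': array([-1.12497446e+00,  2.13313060e-01, -3.49079604e-02,  1.32349631e+00,
       -1.97403873e-05,  1.57080910e+00]), 'qd': array([-0.00023456, -0.00204746,  0.00105514,  0.00124666, -0.00058652,
       -0.00218172]), 'joint_efforts': array([ 4.32806206e-03, -6.87247467e+01,  4.87808669e+01,  1.21872593e-02,
        3.01051523e-04, -3.05504545e-05]), 'tool_pos': array([ 0.21547963, -0.45089133,  0.23089767]), 'tcp_rot': array([ 9.75259372e-01,  2.21063217e-01, -1.11432284e-04, -4.46927844e-04]), 'ft_force': array([-0.4620993 ,  0.70035026,  0.16061962]), 'torque': array([0.03563189, 0.02914635, 0.02727371]), 'grasp_force': 0.0, 'finger_gap': 0.0852711397423095}
```

View pics/top0.png

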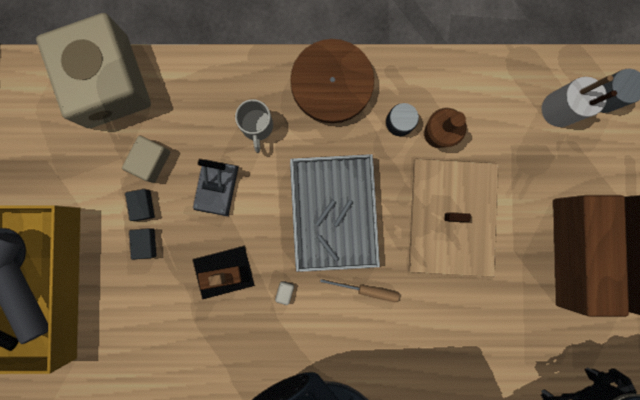

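View pics/scene0.png

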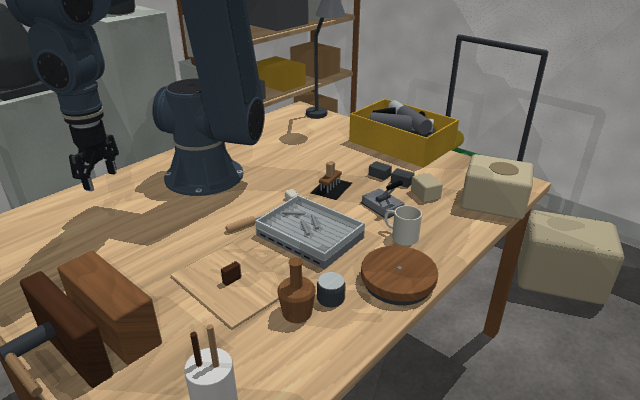

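Run:
```python
import cv2,numpy as np
a=cv2.imread("pics/top0.png");s=cv2.imread("pics/scene0.png")
u=cv2.resize(a[145:275,285:385],None,fx=4.6,fy=4.6,interpolation=cv2.INTER_CUBIC)
v=cv2.resize(a[150:300,110:260],(340,340),interpolation=cv2.INTER_CUBIC)
w=cv2.resize(s[190:270,250:370],(339,226),interpolation=cv2.INTER_CUBIC)
h=600;m=np.zeros((h,800,3),np.uint8);m[:598,:460]=u[:598,:460];m[:340,460:]=v;m[340:566,461:]=w
cv2.imwrite("pics/m0.png",m)
```

```text
(no output)
```

View pics/m0.png

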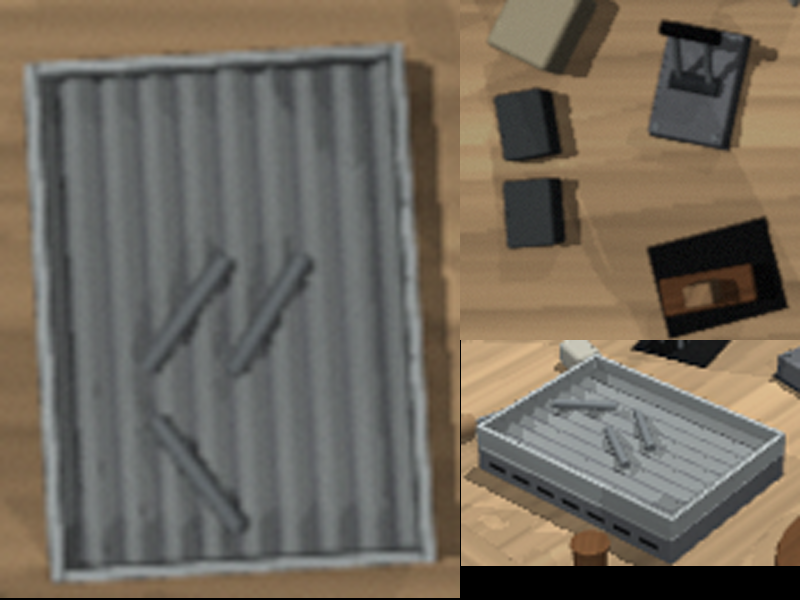

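```bash
cat > h.py <<'E'
import numpy as np,cv2,pickle
from bench import manip, vision, readout
from scipy.spatial.transform import Rotation as Ro
def ray(c,u,v,z,fish=False):
    K=c["camera_matrix"];R=c["R"];t=c["t"];d=np.array([(u-K[0,2])/K[0,0],(v-K[1,2])/K[1,1],1.])
    if fish:
        r=np.hypot(d[0],d[1]);d=np.array([d[0]/r*np.sin(r),d[1]/r*np.sin(r),np.cos(r)]) if r>1e-9 else d
    d=R.T@d;o=-R.T@t
    return (o+d*(z-o[2])/d[2])
def proj(c,X,fish=False):
    K=c["camera_matrix"];p=c["R"]@np.array(X,float)+c["t"]
    if fish:
        r=np.hypot(p[0],p[1]);th=np.arctan2(r,p[2]);q=p[:2]/max(r,1e-9)*th
    else:q=p[:2]/p[2]
    return q[0]*K[0,0]+K[0,2],q[1]*K[1,1]+K[1,2]
def rect(c,pts,z,fish=False):
    P=np.array([ray(c,u,v,z,fish)[:2] for u,v in pts]);ce=P.mean(0)
    (a,b,cc,d)=P;ex=(a+b-cc-d)/2;ey=(a+d-b-cc)/2 # pts order TL TR BR BL; ex: up, ey: left
    return ce,np.arctan2(ex[1],ex[0]),np.arctan2(-ey[0],ey[1]),np.linalg.norm(ex),np.linalg.norm(ey)
def to(x,y,z=None,yaw=None):
    """tool-axis deltas; yaw = world dir (rad) of tool y axis (mod pi)"""
    s=readout.observe();R=Ro.from_quat(s["tcp_rot"]).as_matrix();p=s["tool_pos"]
    d=np.array([x,y,p[2] if z is None else z])-p
    print("tcp",p.round(4),"yaw y",round(float(np.arctan2(R[1,1],R[0,1])),3),"delta tool",(R.T@d).round(4),end=" ")
    if yaw is not None:
        a=np.arctan2(R[1,1],R[0,1])-yaw  # tool z down: +turn decreases yaw
        a=(a+np.pi/2)%np.pi-np.pi/2;print("turn",a.round(3),"q6",s["qpos"][5].round(2),end="")
    print(" t",round(s["time_s"],1))
E
python3 - <<'E'
from h import *
c=pickle.load(open("pics/top0.pkl","rb"))
f=lambda P:[(285+x/4.6,145+y/4.6) for x,y in P]
g=lambda P:[(110+(x-460)/2.267,150+y/2.267) for x,y in P]
print("tray",rect(c,f([(25,65),(402,43),(434,562),(55,580)]),.055))
for n,P in dict(A=[(228,253),(148,372)],B=[(307,258),(232,372)],C=[(155,418),(240,527)]).items():print(n,[ray(c,*q,.043)[:2].round(3) for q in f(P)])
print("mat",rect(c,g([(648,248),(766,218),(787,304),(668,336)]),.003))
print("head",rect(c,g([(660,283),(752,264),(757,302),(668,315)]),.044))
print("s1",rect(c,g([(497,97),(545,89),(553,150),(503,160)]),.04))
print("s2",rect(c,g([(506,180),(556,178),(560,245),(507,247)]),.04))
print("bar",[ray(c,*q,.101) for q in g([(665,28),(720,38)])])
print("isobox",[ray(c,*q,.03) for q in g([(750,38),(728,148),(650,133)])])
print("cover",rect(c,[(412,159),(498,163),(495,276),(410,272)],.009))
print("ch",ray(c,457,217.5,.056))
for n,p in dict(mug=(254,116),mallet=(445,128),tin=(403,120),off=(146,158),chip=(285,293),chis=(360,290)).items():print(n,ray(c,*p,.04).round(3))
E
```

```text
tray (array([ 0.54328212, -0.02478886]), np.float64(0.05580360992291841), np.float64(0.05143041016791802), np.float64(0.2606849509522314), np.float64(0.19061507735114028))
A [array([ 0.573, -0.025]), array([0.513, 0.016])]
B [array([ 0.571, -0.065]), array([ 0.513, -0.027])]
C [array([0.489, 0.012]), array([ 0.434, -0.031])]
mat (array([0.40234785, 0.24088907]), np.float64(0.24028084843651168), np.float64(0.2531153918007657), np.float64(0.0944700873885275), np.float64(0.12950623486217477))
head (array([0.39141882, 0.24167873]), np.float64(0.19266584953949), np.float64(0.17225223044606128), np.float64(0.03624371174903533), np.float64(0.09378415982425897))
s1 (array([0.56291904, 0.43486758]), np.float64(0.12931191387978974), np.float64(0.18118954879000346), np.float64(0.06474289108861003), np.float64(0.05129444993223737))
s2 (array([0.47167183, 0.42531009]), np.float64(0.05434874559245775), np.float64(0.037034076161530365), np.float64(0.06888843758598755), np.float64(0.05297635797674086))
bar [array([0.65456316, 0.2768537 , 0.101     ]), array([0.6446135 , 0.22269553, 0.101     ])]
isobox [array([0.65324026, 0.2038177 , 0.03      ]), array([0.53794778, 0.2260006 , 0.03      ]), array([0.55371895, 0.30746193, 0.03      ])]
cover (array([ 0.53308137, -0.31409353]), np.float64(-0.03927681338561208), np.float64(-0.048221623745085006), np.float64(0.27258014941884784), np.float64(0.20652170016809698))
ch [ 0.53146925 -0.3076259   0.056     ]
mug [0.773 0.165 0.04 ]
mallet [ 0.744 -0.288  0.04 ]
tin [ 0.763 -0.188  0.04 ]
off [0.673 0.419 0.04 ]
chip [0.357 0.091 0.04 ]
chis [ 0.363 -0.084  0.04 ]
```

Run:
```python
from h import *
to(.648,.248,.15,-.19)
```

```text
tcp [ 0.2155 -0.4509  0.2309] yaw y -1.125 delta tool [ 0.6916 -0.444   0.0813] turn -0.935 q6 1.57 t 0.1
```

```bash
R='.0384 -.0247 0 0 .04'
python3 jog.py '.0384 -.0247 0 0 .04;.0384 -.0247 0 0 .04;.0384 -.0247 0 0 .04;.0384 -.0247 0 0 .04;.0384 -.0247 0 0 .04' 40
python3 jog.py '.0384 -.0247 0 0 .04;.0384 -.0247 0 0 .04;.0384 -.0247 0 0 .04;.0384 -.0247 0 0 .04;.0384 -.0247 0 0 .04'
python3 jog.py '.0384 -.0247 0 0 .04;.0384 -.0247 0 0 .04;.0384 -.0247 0 0 .04;.0384 -.0247 0 0 .04;.0384 -.0247 0 0 .04'
python3 jog.py '.0384 -.0247 0 0 .04;.0384 -.0247 0 0 .04;.0384 -.0247 0 0 .04;0 0 0 -.135 .04;0 0 0 -.135 .04'
python3 jog.py '0 0 0 -.135 .04;0 0 0 -.135 .04;0 0 0 -.135 .04;0 0 0 -.135 .04;0 0 0 -.125 .04'
python3 -c "
from h import *
to(.648,.248,.15,-.19)
c=vision.camera('wrist');cv2.imwrite('pics/w1.png',c['pixels'][:,:,::-1]);pickle.dump(c,open('pics/w1.pkl','wb'))"
```

```text
time_s: 0.6
tool_pos: [0.336, -0.2552, 0.2312]
tcp_rot: [0.975, 0.221, -0.0, -0.0]
ft_force: [0.9, -1.0, 0.1]
finger_gap: 0.0399
grasp_force: 0.0
time_s: 1.1
tool_pos: [0.4561, -0.0608, 0.2312]
tcp_rot: [0.975, 0.221, -0.0, 0.0]
ft_force: [1.2, -1.6, 0.9]
finger_gap: 0.0399
grasp_force: 0.0
time_s: 1.6
tool_pos: [0.576, 0.1334, 0.231]
tcp_rot: [0.975, 0.221, -0.0, 0.0]
ft_force: [0.9, -0.9, 1.0]
finger_gap: 0.0398
grasp_force: 0.0
time_s: 2.1
tool_pos: [0.6478, 0.2493, 0.2292]
tcp_rot: [0.935, 0.353, -0.001, 0.0]
ft_force: [-0.0, -0.4, 0.7]
finger_gap: 0.04
grasp_force: 0.0
time_s: 2.6
tool_pos: [0.6473, 0.2479, 0.2308]
tcp_rot: [0.769, 0.639, -0.0, -0.0]
ft_force: [0.2, 0.4, 0.5]
finger_gap: 0.0398
grasp_force: 0.0
tcp [0.6473 0.2479 0.2308] yaw y -0.184 delta tool [0.0003 0.0007 0.0808] turn 0.006 q6 2.12 t 2.6
```

View pics/w1.png

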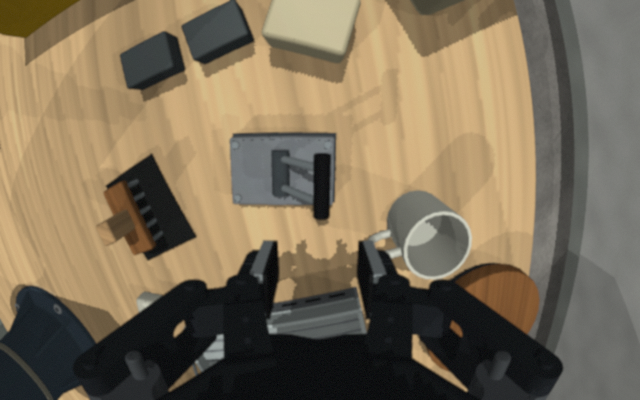

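```bash
python3 -c "
from h import *
c=pickle.load(open('pics/w1.pkl','rb'))
print(c['camera_matrix'],c['R'],c['t'])
for p,z in [((321,185),.109),((122,60),.04),((178,50),.04),((184,185),.0)]:print(ray(c,*p,z,True))
print('s',[ray(c,*p,.04,True) for p in [(121,62),(166,34),(182,51),(131,84)]])
print('s',[ray(c,*p,.04,True) for p in [(183,35),(235,2),(249,25),(194,56)]])
print('mat',[ray(c,*p,.003,True) for p in [(153,154),(195,236),(152,259)]])
"
python3 jog.py '0 0 .04 0 .04;0 0 .04 0 .04;0 0 .04 0 .04;0 0 .026 0 .04;0 0 0 0 .04'
python3 jog.py '0 -.02 0 0 .04;0 -.02 0 0 .04;0 -.02 0 0 .04;0 -.02 0 0 .04;0 -.015 0 0 .04'
python3 jog.py '0 0 0 0 .04;0 0 0 0 .04;0 0 -.04 0 .04;0 0 -.04 0 .04;0 0 -.04 0 .04'
python3 -c "
from h import *
c=vision.camera('top');cv2.imwrite('pics/t2.png',c['pixels'][:,:,::-1]);
c=vision.camera('wrist');cv2.imwrite('pics/w2.png',c['pixels'][:,:,::-1]);pickle.dump(c,open('pics/w2.pkl','wb'))"
```

```text
[[309.70691629   0.         317.54413284]
 [  0.         309.70691629 200.75524284]
 [  0.           0.           1.        ]] [[ 0.98318259 -0.18261422 -0.00200982]
 [-0.1749177  -0.9447944   0.27706919]
 [-0.05249564 -0.27205805 -0.96084787]] [-0.59231047  0.31251426  0.47973895]
[0.6533623  0.25638029 0.109     ]
[0.44241371 0.44202841 0.04      ]
[0.52100653 0.42681654 0.04      ]
[0.47244609 0.26531686 0.        ]
s [array([0.44047936, 0.44004966, 0.04      ]), array([0.50875128, 0.45178024, 0.04      ]), array([0.52575717, 0.42396658, 0.04      ]), array([0.45054603, 0.40735699, 0.04      ])]
s [array([0.52997884, 0.4428411 , 0.04      ]), array([0.59627781, 0.46345569, 0.04      ]), array([0.60726687, 0.4310522 , 0.04      ]), array([0.5392879 , 0.41338448, 0.04      ])]
mat [array([0.43931946, 0.31590636, 0.003     ]), array([0.4679474 , 0.19398085, 0.003     ]), array([0.38306176, 0.16892287, 0.003     ])]
time_s: 3.15
tool_pos: [0.645, 0.247, 0.0811]
tcp_rot: [0.772, 0.636, -0.003, -0.001]
ft_force: [-0.9, 0.1, -0.1]
finger_gap: 0.04
grasp_force: 0.0
time_s: 3.65
tool_pos: [0.554, 0.2665, 0.0873]
tcp_rot: [0.771, 0.636, 0.001, 0.0]
ft_force: [0.3, 0.7, 0.4]
finger_gap: 0.0404
grasp_force: 0.0
time_s: 4.15
tool_pos: [0.5549, 0.2655, 0.2073]
tcp_rot: [0.771, 0.636, 0.0, 0.0]
ft_force: [0.8, 0.1, 0.3]
finger_gap: 0.0399
grasp_force: 0.0
```

View pics/w2.png

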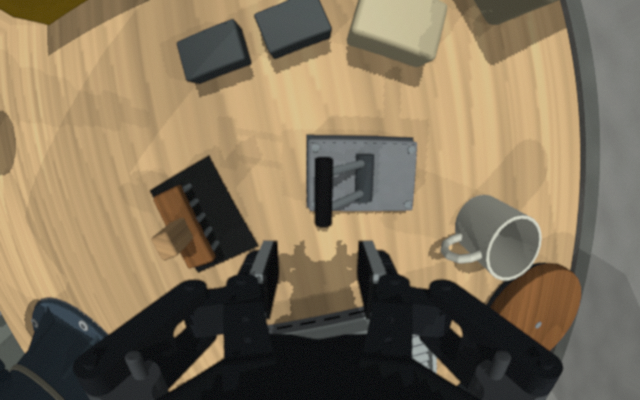

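```bash
python3 -c "
from h import *
to(.392,.242,.25,.2)"
```

```text
tcp [0.5571 0.2666 0.2114] yaw y -0.191 delta tool [-0.0553 -0.1572 -0.0399] turn -0.391 q6 2.21 t 4.2
```

```bash
python3 jog.py '-.014 -.039 -.01 0 .085;-.014 -.039 -.01 0 .085;-.014 -.039 -.01 0 .085;-.014 -.039 -.01 0 .085;0 0 0 -.13 .085'
python3 jog.py '0 0 0 -.13 .085;0 0 0 -.13 .085;0 0 0 0 .085;0 0 0 0 .085'
python3 -c "
from h import *
to(.392,.242,.25,.2)
c=vision.camera('wrist');cv2.imwrite('pics/w3.png',cv2.resize(c['pixels'][60:310,120:520,::-1],None,fx=2,fy=2));pickle.dump(c,open('pics/w3.pkl','wb'))"
```

```text
time_s: 4.75
tool_pos: [0.3882, 0.2399, 0.2476]
tcp_rot: [0.728, 0.686, 0.001, 0.0]
ft_force: [2.2, 0.7, 0.6]
finger_gap: 0.085
grasp_force: 0.0
time_s: 5.15
tool_pos: [0.391, 0.2404, 0.2455]
tcp_rot: [0.635, 0.773, 0.0, 0.0]
ft_force: [0.8, -0.0, 0.5]
finger_gap: 0.0854
grasp_force: 0.0
tcp [0.391  0.2404 0.2455] yaw y 0.195 delta tool [ 0.0014  0.0013 -0.0045] turn -0.005 q6 1.93 t 5.2
```

View pics/w3.png

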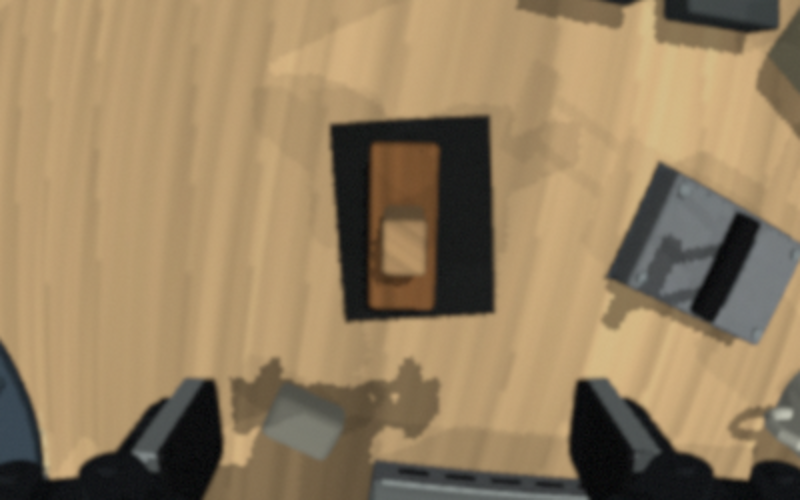

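```bash
python3 -c "
from h import *
c=pickle.load(open('pics/w3.pkl','rb'))
f=lambda P:[(120+x/2,60+y/2) for x,y in P]
print(rect(c,f([(427,220),(425,276),(384,276),(384,220)]),.096,True))
print(rect(c,f([(440,142),(434,311),(368,308),(369,142)]),.047,True))
print(rect(c,f([(489,116),(494,312),(346,321),(331,126)]),.003,True))
print('iso',[ray(c,*p,.03,True) for p in f([(661,163),(609,278),(757,343)])])
"
```

```text
(array([0.39670815, 0.24486104]), np.float64(0.19696812261973493), np.float64(0.18256804237955987), np.float64(0.02032346036113695), np.float64(0.027822867590498464))
(array([0.39609283, 0.24520402]), np.float64(0.1734835982456991), np.float64(0.17844925749795368), np.float64(0.0386214942591327), np.float64(0.09637157889729504))
(array([0.40531149, 0.24262427]), np.float64(0.26171429153944237), np.float64(0.25304621161297775), np.float64(0.0980073428126314), np.float64(0.12749622503498595))
iso [array([0.54405823, 0.31488136, 0.03      ]), array([0.52958748, 0.237249  , 0.03      ]), array([0.65813382, 0.21447281, 0.03      ])]
```

```bash
python3 -c "
from h import *
to(.3965,.245,.055,.18)"
```

```text
tcp [0.3909 0.2403 0.2454] yaw y 0.196 delta tool [0.0035 0.0064 0.1904] turn 0.016 q6 1.93 t 5.2
```

```bash
python3 jog.py '.0035 .0064 .04 0 .06;0 0 .04 .016 .06;0 0 .04 0 .06;0 0 .04 0 .06;0 0 .03 0 .06' 80
python3 jog.py '0 0 0 0 .06;0 0 0 0 .015;0 0 0 0 .015;0 0 0 0 .015;0 0 0 0 .015'
python3 jog.py '0 0 0 0 .015;0 0 -.03 0 .015;0 0 -.05 0 .015;0 0 -.05 0 .015;0 0 -.02 0 .015'
python3 -c "
from h import *
th=.0535;import math
L=lambda x,y:(.5433+x*math.cos(th)-y*math.sin(th),-.0248+x*math.sin(th)+y*math.cos(th))
print(L(0,.068));to(*L(0,.068),.2,th+math.pi/2)
c=vision.camera('wrist');cv2.imwrite('pics/w4.png',c['pixels'][:,:,::-1]);pickle.dump(c,open('pics/w4.pkl','wb'))"
```

```text
time_s: 5.7
tool_pos: [0.3954, 0.2445, 0.0532]
tcp_rot: [0.64, 0.768, -0.001, -0.0]
ft_force: [1.2, 0.3, 0.3]
finger_gap: 0.0597
grasp_force: 0.0
time_s: 6.2
tool_pos: [0.397, 0.2457, 0.0567]
tcp_rot: [0.639, 0.769, 0.001, 0.0]
ft_force: [-1.6, 0.3, 9.7]
finger_gap: 0.021
grasp_force: 79.7
time_s: 6.7
tool_pos: [0.3972, 0.2458, 0.2105]
tcp_rot: [0.639, 0.769, 0.003, 0.001]
ft_force: [0.6, 0.5, -3.3]
finger_gap: 0.0213
grasp_force: 79.5
(0.5396637352292317, 0.04310270670979817)
tcp [0.3972 0.2458 0.2105] yaw y 0.184 delta tool [-0.2254  0.1029  0.0105] turn -1.441 q6 1.94 t 6.7
```

View pics/w4.png

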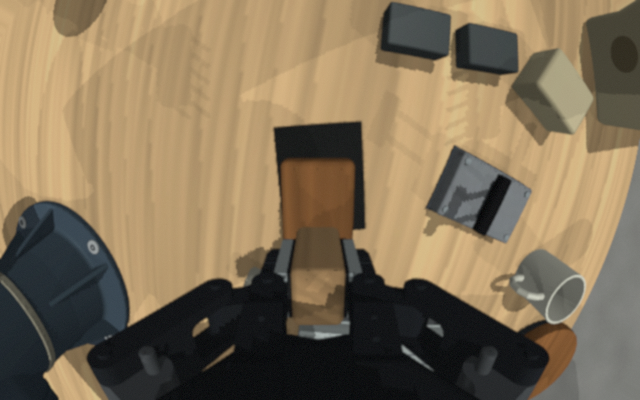

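```bash
python3 jog.py '-.0376 .0172 -.012 0 .015;-.0376 .0172 -.012 0 .015;-.0376 .0172 -.012 0 .015;-.0376 .0172 -.012 0 .015;-.0376 .0172 -.012 0 .015'
python3 jog.py '-.0376 .0172 -.012 0 .015;0 0 0 -.131 .015;0 0 0 -.131 .015;0 0 0 -.131 .015;0 0 0 -.131 .015'
python3 jog.py '0 0 0 -.131 .015;0 0 0 -.131 .015;0 0 0 -.131 .015;0 0 0 -.131 .015;0 0 0 -.131 .015'
python3 jog.py '0 0 0 -.131 .015;0 0 0 -.131 .015;0 0 0 0 .015;0 0 0 0 .015'
python3 -c "
from h import *
c=vision.camera('wrist');cv2.imwrite('pics/w5.png',c['pixels'][:,:,::-1]);pickle.dump(c,open('pics/w5.pkl','wb'))
to(.5397,.0431,.2,.0535+np.pi/2)"
```

```text
time_s: 7.25
tool_pos: [0.5155, 0.0744, 0.2659]
tcp_rot: [0.639, 0.769, 0.0, 0.0]
ft_force: [0.8, 1.7, -2.0]
finger_gap: 0.0213
grasp_force: 79.4
time_s: 7.75
tool_pos: [0.5387, 0.042, 0.2773]
tcp_rot: [0.416, 0.909, -0.0, -0.0]
ft_force: [-1.1, 0.5, -3.1]
finger_gap: 0.0212
grasp_force: 79.6
time_s: 8.25
tool_pos: [0.5386, 0.0422, 0.2773]
tcp_rot: [0.101, 0.995, -0.0, -0.0]
ft_force: [0.8, 0.1, -2.6]
finger_gap: 0.0212
grasp_force: 79.6
time_s: 8.65
tool_pos: [0.5387, 0.0421, 0.2773]
tcp_rot: [-0.025, 1.0, -0.0, 0.0]
ft_force: [0.0, -0.6, -2.9]
finger_gap: 0.021
grasp_force: 79.6
tcp [0.5387 0.0422 0.2773] yaw y 1.621 delta tool [-0.0011  0.0009  0.0773] turn -0.003 q6 0.03 t 8.7
```

View pics/w5.png

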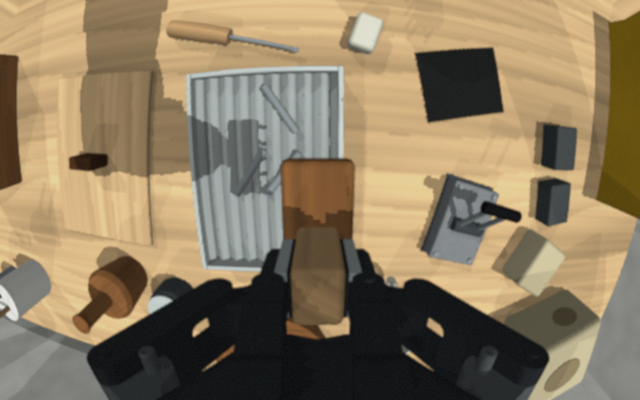

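```bash
python3 -c "
from h import *
c=pickle.load(open('pics/w5.pkl','rb'))
P=[ray(c,*p,.055,True)[:2] for p in [(188,75),(343,66.5),(205,268.5)]];print(P,(P[1]+P[2])/2)
d=P[2]-P[0];print(np.arctan2(d[1],d[0]),np.linalg.norm(d));d=P[1]-P[0];print(np.arctan2(-d[0],d[1]),np.linalg.norm(d))
m=[ray(c,*p,.003,True)[:2] for p in [(417,54),(494,48),(503,110),(428,122)]];print('mat',np.mean(m,0))
"
```

```text
[array([ 0.42287246, -0.12186373]), array([0.41184596, 0.06590732]), array([ 0.68112685, -0.107349  ])] [ 0.5464864  -0.02072084]
0.05614415307713179 0.2586619546908161
0.05865579043804362 0.18809452655499695
mat [0.40436844 0.24374293]
```

```bash
python3 jog.py '-.0038 .0031 .04 0 .015;0 0 .04 0 .015;0 0 .04 0 .015;0 0 .035 0 .015;0 0 .02 0 .015'
python3 jog.py '0 0 .0073 0 .015;0 0 0 0 .015;0 0 0 0 .015'
python3 -c "
from h import *
to(.5413,.0454,.095,.055+np.pi/2)"
```

```text
time_s: 9.2
tool_pos: [0.5409, 0.0453, 0.0995]
tcp_rot: [-0.025, 1.0, -0.0, -0.002]
ft_force: [-0.3, 0.2, -1.8]
finger_gap: 0.0214
grasp_force: 79.7
time_s: 9.5
tool_pos: [0.5431, 0.0455, 0.0962]
tcp_rot: [-0.027, 1.0, 0.0, 0.001]
ft_force: [0.5, -0.1, -2.1]
finger_gap: 0.0217
grasp_force: 55.6
tcp [0.5431 0.0455 0.0962] yaw y 1.624 delta tool [ 0.0018 -0.      0.0012] turn -0.002 q6 0.03 t 9.5
```

```bash
python3 jog.py '0 0 0 0 .015;0 0 0 0 .015' 100
python3 -c "
from h import *
c=vision.camera('wrist');cv2.imwrite('pics/w6.png',c['pixels'][:,:,::-1]);s=vision.camera('scene');
m=np.zeros((560,800,3),np.uint8);m[:400,:640]=c['pixels'][:,:,::-1]
cv2.imwrite('pics/s6.png',cv2.resize(s['pixels'][160:290,230:410,::-1],None,fx=4,fy=4,interpolation=cv2.INTER_CUBIC))"
```

```text
time_s: 9.7
tool_pos: [0.543, 0.0455, 0.096]
tcp_rot: [-0.027, 1.0, 0.0, 0.001]
ft_force: [0.0, -0.4, -2.4]
finger_gap: 0.0215
grasp_force: 97.7
```

View pics/s6.png

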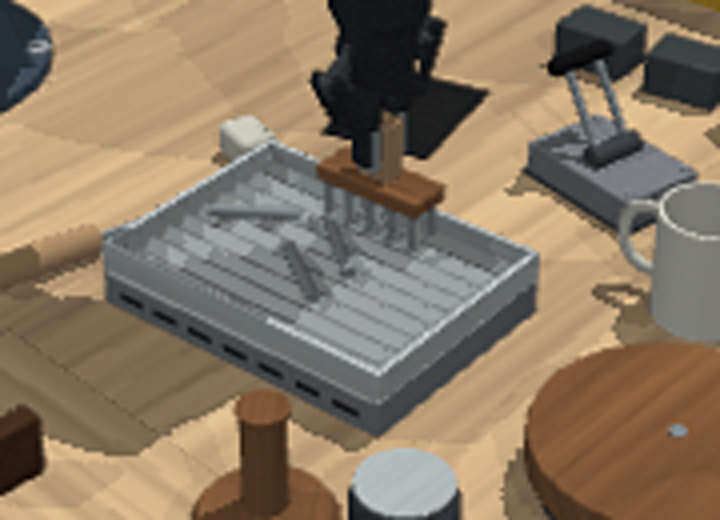

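```bash
python3 -c "
from h import *
c=vision.camera('scene');import math
th=.053;ux=np.array([math.cos(th),math.sin(th)]);uy=np.array([-ux[1],ux[0]])
f=lambda p:((p[0]-230)*4,(p[1]-160)*4)
for z in (.036,.0425):
  for a,b,h in [(-1,-1,44),(1,-1,44),(1,1,44),(1,-1,30),(-1,-1,30)]:
    q=np.array([.543,.0455])+a*.048*ux+b*.019*uy
    print(z,a,b,h,np.round(f(proj(c,[*q,z+h/1000])),0))
cv2.imwrite('pics/s6b.png',cv2.resize(c['pixels'][195:225,300:345,::-1],None,fx=12,fy=12,interpolation=cv2.INTER_CUBIC))"
```

```text
0.036 -1 -1 44 [309. 166.]
0.036 1 -1 44 [409. 209.]
0.036 1 1 44 [440. 187.]
0.036 1 -1 30 [409. 225.]
0.036 -1 -1 30 [309. 182.]
0.0425 -1 -1 44 [308. 159.]
0.0425 1 -1 44 [409. 201.]
0.0425 1 1 44 [440. 180.]
0.0425 1 -1 30 [409. 217.]
0.0425 -1 -1 30 [309. 175.]
```

View pics/s6b.png

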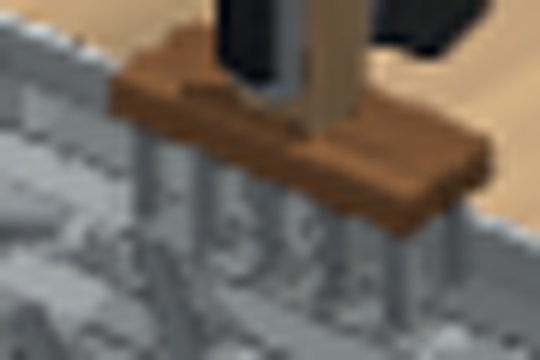

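```bash
python3 jog.py '0 0 -.0015 0 .015;0 0 0 0 .015;0 -.005 0 0 .015;0 -.005 0 0 .015;0 -.005 0 0 .015'
python3 jog.py '0 -.005 0 0 .015;0 -.005 0 0 .015;0 -.005 0 0 .015;0 -.005 0 0 .015;0 -.005 0 0 .015'
python3 jog.py '0 -.005 0 0 .015;0 -.005 0 0 .015;0 -.005 0 0 .015;0 0 0 0 .015'
python3 -c "
from h import *
s=vision.camera('scene');
cv2.imwrite('pics/s7.png',cv2.resize(s['pixels'][180:280,240:380,::-1],None,fx=5,fy=5,interpolation=cv2.INTER_CUBIC))"
```

```text
time_s: 10.35
tool_pos: [0.5432, 0.03, 0.0965]
tcp_rot: [-0.027, 1.0, 0.0, -0.0]
ft_force: [-0.2, 0.1, -1.9]
finger_gap: 0.0207
grasp_force: 97.9
time_s: 10.85
tool_pos: [0.5446, 0.0051, 0.0965]
tcp_rot: [-0.027, 1.0, -0.0, 0.0]
ft_force: [-0.1, -0.1, -2.6]
finger_gap: 0.0209
grasp_force: 98.1
time_s: 11.25
tool_pos: [0.5454, -0.0101, 0.0965]
tcp_rot: [-0.027, 1.0, -0.0, 0.0]
ft_force: [0.3, 0.6, -2.9]
finger_gap: 0.0208
grasp_force: 98.1
```

View pics/s7.png

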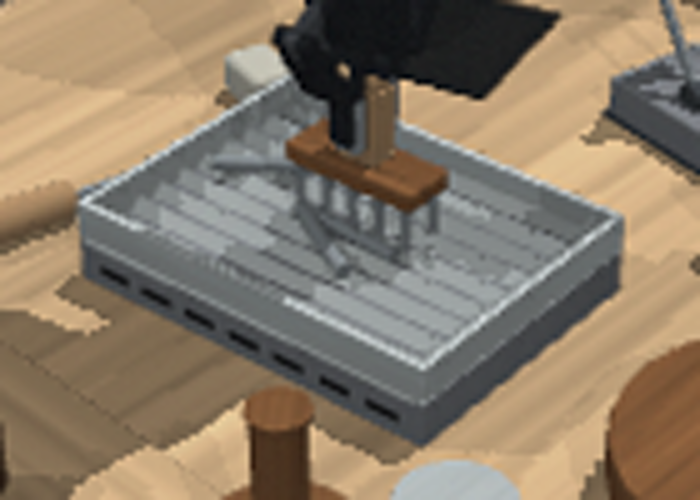

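```bash
python3 jog.py '0 -.005 0 0 .015;0 -.005 0 0 .015;0 -.005 0 0 .015;0 -.005 0 0 .015;0 -.005 0 0 .015'
python3 jog.py '0 -.005 0 0 .015;0 -.005 0 0 .015;0 -.005 0 0 .015;0 -.005 0 0 .015;0 -.005 0 0 .015'
python3 jog.py '0 -.005 0 0 .015;0 -.005 0 0 .015;0 -.005 0 0 .015;0 -.005 0 0 .015;0 -.005 0 0 .015'
python3 jog.py '0 -.005 0 0 .015;0 0 0 0 .015;0 0 -.04 0 .015;0 0 -.03 0 .015;0 0 0 0 .015'
python3 -c "
from h import *
to(.545-.08-.068*.055,-.0225-.08*.055+.068,.18)
for n in ('top','wrist'):
  c=vision.camera(n);pickle.dump(c,open('pics/'+n+'8.pkl','wb'));cv2.imwrite('pics/'+n+'8.png',c['pixels'][:,:,::-1])
"
```

```text
time_s: 11.8
tool_pos: [0.5467, -0.0349, 0.0965]
tcp_rot: [-0.027, 1.0, -0.0, 0.0]
ft_force: [0.8, 0.5, -2.0]
finger_gap: 0.021
grasp_force: 98.1
time_s: 12.3
tool_pos: [0.5481, -0.0598, 0.0965]
tcp_rot: [-0.027, 1.0, 0.0, 0.0]
ft_force: [-0.2, 1.0, -2.0]
finger_gap: 0.0205
grasp_force: 98.1
time_s: 12.8
tool_pos: [0.5494, -0.0848, 0.0965]
tcp_rot: [-0.027, 1.0, 0.0, -0.0]
ft_force: [-0.8, 1.2, -2.0]
finger_gap: 0.0212
grasp_force: 98.1
time_s: 13.3
tool_pos: [0.5517, -0.0896, 0.1705]
tcp_rot: [-0.027, 1.0, -0.001, 0.003]
ft_force: [0.8, 0.2, -2.8]
finger_gap: 0.0208
grasp_force: 98.3
tcp [ 0.5517 -0.0896  0.1705] yaw y 1.625 delta tool [ 0.0832  0.1354 -0.0102]  t 13.3
```

```bash
python3 jog.py '.0188 .0338 0 0 .015;.0188 .0338 0 0 .015;.0188 .0338 0 0 .015;.0188 .0338 0 0 .015;0 0 0 0 .015'
python3 jog.py '0 0 .035 0 .015;0 0 .025 0 .015;0 0 .01 0 .015;0 0 .004 0 .015;0 0 0 0 .015'
python3 -c "
from h import *
to(.4693,.0415,.0965,.055+np.pi/2)"
```

```text
time_s: 13.9
tool_pos: [0.4643, 0.0444, 0.1653]
tcp_rot: [-0.029, 1.0, 0.0, -0.001]
ft_force: [1.1, 0.7, -1.8]
finger_gap: 0.0211
grasp_force: 98.9
time_s: 14.4
tool_pos: [0.4673, 0.0414, 0.0925]
tcp_rot: [-0.027, 1.0, -0.0, -0.0]
ft_force: [0.2, 0.9, -1.0]
finger_gap: 0.021
grasp_force: 99.0
tcp [0.4673 0.0414 0.0925] yaw y 1.625 delta tool [-0.002 -0.    -0.004] turn -0.001 q6 0.03 t 14.4
```

```bash
python3 jog.py '-.001 0 -.004 0 .015;0 0 0 0 .015;0 -.005 0 0 .015;0 -.005 0 0 .015;0 -.005 0 0 .015'
python3 jog.py '0 -.005 0 0 .015;0 -.005 0 0 .015;0 -.005 0 0 .015;0 -.005 0 0 .015;0 -.005 0 0 .015'
python3 jog.py '0 -.005 0 0 .015;0 -.005 0 0 .015;0 -.005 0 0 .015;0 -.005 0 0 .015;0 -.005 0 0 .015'
python3 jog.py '0 -.005 0 0 .015;0 -.005 0 0 .015;0 -.005 0 0 .015;0 -.005 0 0 .015;0 -.005 0 0 .015'
python3 jog.py '0 -.005 0 0 .015;0 -.005 0 0 .015;0 -.005 0 0 .015;0 -.005 0 0 .015;0 -.005 0 0 .015'
python3 jog.py '0 -.005 0 0 .015;0 -.005 0 0 .015;0 -.005 0 0 .015;0 0 -.02 0 .015;0 0 -.03 0 .015'
python3 jog.py '-.0 -.03 -.03 0 .015;0 -.04 -.03 0 .015;0 -.04 -.03 0 .015;0 -.04 0 0 .015;0 0 0 0 .015'
python3 -c "
from h import *
to(.404,.243,.2,.2)
o=[]
for n in ('top','wrist'):
  c=vision.camera(n);pickle.dump(c,open('pics/'+n+'9.pkl','wb'));cv2.imwrite('pics/'+n+'9.png',c['pixels'][:,:,::-1]);o.append(c['pixels'][:,:,::-1])
t=cv2.resize(o[0][145:280,280:400],None,fx=4.4,fy=4.4,interpolation=cv2.INTER_CUBIC)[:594]
w=cv2.resize(o[1],(800-t.shape[1],165));m=np.zeros((600,800,3),np.uint8);m[:594,:t.shape[1]]=t;m[:165,t.shape[1]:]=w
cv2.imwrite('pics/m9.png',m)"
```

```text
time_s: 14.9
tool_pos: [0.4692, 0.0262, 0.0967]
tcp_rot: [-0.027, 1.0, 0.0, 0.0]
ft_force: [1.3, 0.1, -2.4]
finger_gap: 0.0209
grasp_force: 99.0
time_s: 15.4
tool_pos: [0.4705, 0.0016, 0.0966]
tcp_rot: [-0.027, 1.0, 0.0, 0.0]
ft_force: [0.1, 0.4, -2.7]
finger_gap: 0.0213
grasp_force: 99.0
time_s: 15.9
tool_pos: [0.4718, -0.0237, 0.0965]
tcp_rot: [-0.027, 1.0, -0.0, -0.0]
ft_force: [0.1, 0.7, -2.0]
finger_gap: 0.0212
grasp_force: 99.0
time_s: 16.4
tool_pos: [0.4731, -0.0486, 0.0965]
tcp_rot: [-0.027, 1.0, -0.0, -0.0]
ft_force: [0.2, -0.5, -2.1]
finger_gap: 0.0212
grasp_force: 99.0
time_s: 16.9
tool_pos: [0.4745, -0.0736, 0.0965]
tcp_rot: [-0.027, 1.0, 0.0, -0.0]
ft_force: [1.0, 0.3, -2.6]
finger_gap: 0.0206
grasp_force: 99.0
time_s: 17.4
tool_pos: [0.4742, -0.0883, 0.1459]
tcp_rot: [-0.027, 1.0, 0.0, -0.002]
ft_force: [1.9, -0.4, -2.6]
finger_gap: 0.0215
grasp_force: 98.8
time_s: 17.9
tool_pos: [0.4836, -0.2423, 0.2368]
tcp_rot: [-0.025, 1.0, -0.001, 0.001]
ft_force: [-1.0, 0.6, -3.8]
finger_gap: 0.0206
grasp_force: 99.4
tcp [ 0.4836 -0.2423  0.2368] yaw y 1.621 delta tool [0.055  0.4887 0.036 ] turn 1.421 q6 -0.51 t 17.9
```

View pics/m9.png

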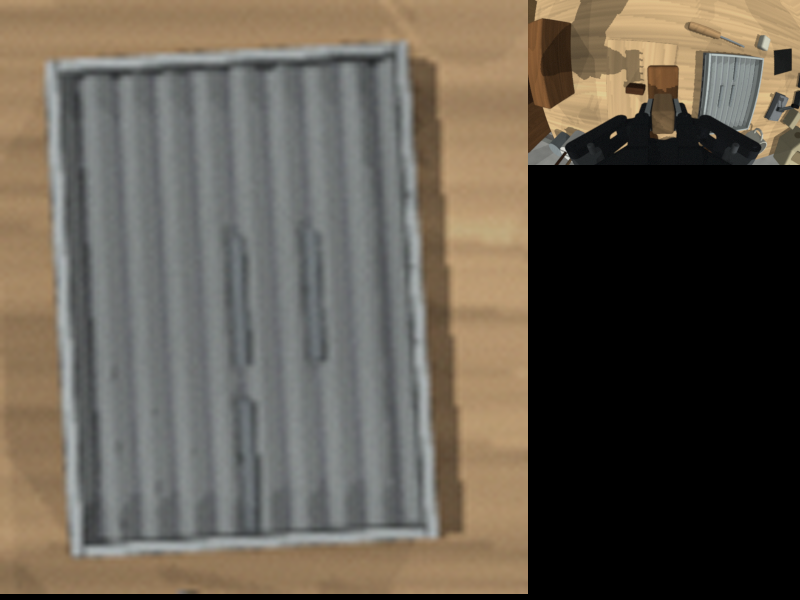

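```bash
python3 jog.py '.0055 .0488 0 0 .015;.0055 .0488 0 0 .015;.0055 .0488 0 0 .015;.0055 .0488 0 0 .015;.0055 .0488 0 0 .015'
python3 jog.py '.0055 .0488 0 0 .015;.0055 .0488 0 0 .015;.0055 .0488 0 0 .015;.0055 .0488 0 0 .015;.0055 .0488 0 0 .015'
python3 jog.py '0 0 0 .137 .015;0 0 0 .137 .015;0 0 0 .137 .015;0 0 0 .137 .015;0 0 0 .137 .015'
python3 jog.py '0 0 0 .137 .015;0 0 0 .137 .015;0 0 0 .137 .015;0 0 0 .137 .015;0 0 0 .137 .015'
python3 jog.py '0 0 .04 0 .015;0 0 .04 0 .015;0 0 .035 0 .015;0 0 0 0 .015'
python3 -c "
from h import *
to(.4045,.243,.062,.25)"
```

```text
time_s: 18.5
tool_pos: [0.4414, 0.0067, 0.2364]
tcp_rot: [-0.028, 1.0, 0.0, -0.0]
ft_force: [1.0, 0.3, -2.1]
finger_gap: 0.0211
grasp_force: 99.6
time_s: 19.0
tool_pos: [0.4003, 0.2488, 0.2365]
tcp_rot: [-0.028, 1.0, 0.0, 0.0]
ft_force: [2.1, 0.2, -1.4]
finger_gap: 0.021
grasp_force: 99.6
time_s: 19.5
tool_pos: [0.401, 0.2469, 0.2363]
tcp_rot: [0.312, 0.95, -0.0, -0.0]
ft_force: [0.5, -0.4, -2.0]
finger_gap: 0.0209
grasp_force: 100.0
time_s: 20.0
tool_pos: [0.4011, 0.2468, 0.2363]
tcp_rot: [0.613, 0.79, -0.0, -0.0]
ft_force: [0.6, -0.8, -2.7]
finger_gap: 0.0209
grasp_force: 100.0
time_s: 20.4
tool_pos: [0.3987, 0.2452, 0.1179]
tcp_rot: [0.611, 0.792, -0.003, -0.001]
ft_force: [-1.6, 0.2, -2.3]
finger_gap: 0.0212
grasp_force: 99.6
tcp [0.3987 0.2452 0.1179] yaw y 0.256 delta tool [-0.0035  0.0054  0.0558] turn 0.006 q6 1.87 t 20.4
```

```bash
python3 jog.py '-.003 .005 .03 0 .015;0 0 .02 0 .015;0 0 .005 0 .015;0 0 0 0 .015;0 0 0 0 .015'
python3 jog.py '0 0 .001 0 .015;0 0 0 0 .015'
python3 jog.py '0 0 .0015 0 .015;0 0 0 0 .015'
python3 jog.py '0 0 .0015 0 .015;0 0 0 0 .015'
python3 jog.py '0 0 .001 0 .015;0 0 0 0 .015'
python3 jog.py '0 0 .001 0 .015;0 0 0 0 .015'
```

```text
time_s: 20.9
tool_pos: [0.4083, 0.2454, 0.0682]
tcp_rot: [0.611, 0.791, 0.001, 0.0]
ft_force: [0.3, 0.7, -1.9]
finger_gap: 0.0208
grasp_force: 99.9
time_s: 21.1
tool_pos: [0.408, 0.245, 0.0663]
tcp_rot: [0.611, 0.791, 0.001, 0.0]
ft_force: [-0.4, 0.1, -2.1]
finger_gap: 0.0212
grasp_force: 99.9
time_s: 21.3
tool_pos: [0.4076, 0.2447, 0.064]
tcp_rot: [0.611, 0.791, 0.0, -0.0]
ft_force: [-0.2, -0.6, -1.9]
finger_gap: 0.0207
grasp_force: 99.9
time_s: 21.5
tool_pos: [0.4076, 0.2447, 0.0623]
tcp_rot: [0.611, 0.791, -0.0, -0.0]
ft_force: [0.0, -0.4, -1.7]
finger_gap: 0.0207
grasp_force: 99.9
time_s: 21.7
tool_pos: [0.4076, 0.2447, 0.0614]
tcp_rot: [0.611, 0.791, -0.0, -0.0]
ft_force: [-0.7, 0.2, -2.5]
finger_gap: 0.0209
grasp_force: 99.9
time_s: 21.9
tool_pos: [0.4076, 0.2447, 0.0604]
tcp_rot: [0.611, 0.791, -0.0, -0.0]
ft_force: [0.4, 0.0, -2.6]
finger_gap: 0.0215
grasp_force: 99.9
```

Still free; lower on in 1 mm steps until the weight comes off.

```bash
python3 jog.py '0 0 .001 0 .015;0 0 .001 0 .015;0 0 0 0 .015' | egrep 'pos|ft'
python3 jog.py '0 0 .001 0 .015;0 0 0 0 .015'| egrep 'pos|ft'
python3 jog.py '0 0 .001 0 .015;0 0 0 0 .015'| egrep 'pos|ft'
python3 jog.py '0 0 .001 0 .015;0 0 0 0 .015'| egrep 'pos|ft'
```

```text
tool_pos: [0.4076, 0.2447, 0.0584]
ft_force: [-0.2, -0.7, -3.4]
tool_pos: [0.4076, 0.2447, 0.0574]
ft_force: [-0.5, 0.6, -3.5]
tool_pos: [0.4078, 0.2448, 0.0569]
ft_force: [-2.8, -2.1, 4.9]
tool_pos: [0.4079, 0.2448, 0.0568]
ft_force: [-7.9, -5.2, 26.9]
```

```bash
python3 jog.py '0 0 -.0015 0 .015;0 0 0 0 .045;0 0 0 0 .045;0 0 0 0 .045' 60
python3 jog.py '0 0 -.03 0 .045;0 0 -.05 0 .045;0 0 -.05 0 .045;0 0 -.05 0 .045;0 0 0 0 .085'
python3 -c "
from h import *
to(.533,-.309,.24,-.043)
c=vision.camera('wrist');cv2.imwrite('pics/w10.png',c['pixels'][:,:,::-1]);pickle.dump(c,open('pics/w10.pkl','wb'))
import sys
# rake: brown head mask in wrist view
i=c['pixels'].astype(int);r,g,b=i[...,0],i[...,1],i[...,2]
print(i[140:260:12,250:390:14].reshape(10,10,3)[...,0])
"
```

```text
time_s: 23.2
tool_pos: [0.4077, 0.2447, 0.0569]
tcp_rot: [0.611, 0.791, -0.0, 0.0]
ft_force: [-1.0, -0.3, 0.1]
finger_gap: 0.0451
grasp_force: 0.0
time_s: 23.7
tool_pos: [0.4098, 0.246, 0.2431]
tcp_rot: [0.611, 0.791, 0.004, 0.002]
ft_force: [0.6, -0.1, -1.0]
finger_gap: 0.0581
grasp_force: 0.0
tcp [0.4098 0.246  0.2431] yaw y 0.255 delta tool [-0.5682 -0.0209  0.0015] turn 0.298 q6 1.86 t 23.7
[[190 180  24  28 119 119  29  32 159 161]
 [191 194  23  21 114 122  26  37 165 170]
 [188 194  26  22 109 112  26  47 166 198]
 [185 194  22  23 132 133  24  54 170 203]
 [184 193  24  23 185 172  24  65 173 205]
 [180 194  24  27 170 180  27  81 187 204]
 [177 191  26  29 114 125  28 107 185 201]
 [177 187 171 171 201 191 192 189 196 194]
 [190 146 166 187 162 191 193 192 202 191]
 [ 70 112 171 173 124 119 186 183 199 158]]
```

```bash
python3 jog.py '-.0474 -.0017 0 0 .085;-.0474 -.0017 0 0 .085;-.0474 -.0017 0 0 .085;-.0474 -.0017 0 0 .085;-.0474 -.0017 0 0 .085' >/dev/null
python3 jog.py '-.0474 -.0017 0 0 .085;-.0474 -.0017 0 0 .085;-.0474 -.0017 0 0 .085;-.0474 -.0017 0 0 .085;-.0474 -.0017 0 0 .085' >/dev/null
python3 jog.py '-.0474 -.0017 0 0 .085;-.0474 -.0017 0 0 .085;0 0 0 .149 .085;0 0 0 .149 .085;0 0 0 0 .085'
python3 jog.py '0 0 0 0 .085'
python3 -c "
from h import *
to(.533,-.309,.24,-.043)
c=vision.camera('wrist');cv2.imwrite('pics/w11.png',c['pixels'][:,:,::-1]);pickle.dump(c,open('pics/w11.pkl','wb'))
print('expected',proj(c,[.533,-.309,.056],True),[proj(c,[.533+a*.137,-.311+b*.102,.009],True) for a in(-1,1) for b in(-1,1)])
g=c['pixels'].max(2);m=((g<110)).astype(np.uint8);m[235:]=0
n,l,s,ce=cv2.connectedComponentsWithStats(m)
for k in range(1,n):
  if s[k,4]>150:print(s[k],ce[k],cv2.minAreaRect(np.argwhere(l==k)[:,::-1].astype(np.float32)))
"
```

```text
time_s: 25.25
tool_pos: [0.531, -0.311, 0.2353]
tcp_rot: [0.723, 0.691, -0.0, -0.001]
ft_force: [0.0, -0.5, -0.3]
finger_gap: 0.0851
grasp_force: 0.0
time_s: 25.35
tool_pos: [0.5311, -0.3105, 0.2361]
tcp_rot: [0.72, 0.693, -0.0, -0.001]
ft_force: [0.9, 0.1, 0.7]
finger_gap: 0.0847
grasp_force: 0.0
tcp [ 0.5311 -0.3105  0.2361] yaw y -0.038 delta tool [ 0.0016  0.0018 -0.0039] turn 0.005 q6 1.08 t 25.4
expected (np.float64(317.99959482678554), np.float64(179.65463396894972)) [(np.float64(220.47343212666908), np.float64(251.56094847832054)), (np.float64(203.48913499408218), np.float64(97.61135072392334)), (np.float64(421.77490137275544), np.float64(244.72292058031564)), (np.float64(427.19930694354707), np.float64(89.00951842347753))]
[   0    0   73  104 5674] [29.25308424 43.78075432] ((36.0, 51.5), (103.0, 72.0), 90.0)
[163   0  27  80 581] [178.88812392  42.49225473] ((178.27903747558594, 40.13842010498047), (13.72359848022461, 81.69625091552734), 12.938055992126465)
[213   0  82  14 378] [239.45238095   5.12433862] ((253.5, 6.5), (13.0, 81.0), 90.0)
[ 485    0  155  235 9627] [578.67778124 105.95387971] ((582.4581909179688, 109.52833557128906), (272.6302185058594, 108.80541229248047), 69.93692779541016)
[ 211    2  233   40 3835] [326.21016949  15.25762712] ((327.4629211425781, 19.952613830566406), (33.153499603271484, 232.60763549804688), 86.4458236694336)
[  72   29   53  206 2846] [95.9395643  94.83836964] ((98.0, 131.5), (205.0, 52.0), 90.0)
[ 444   47  105  146 5835] [492.15938303 134.46598115] ((485.68963623046875, 130.22412109375), (146.14222717285156, 99.5326919555664), 68.19859313964844)
[311 156  20  51 905] [320.38342541 181.06077348] ((320.5, 181.0), (50.0, 19.0), 90.0)
```

View pics/w11.png

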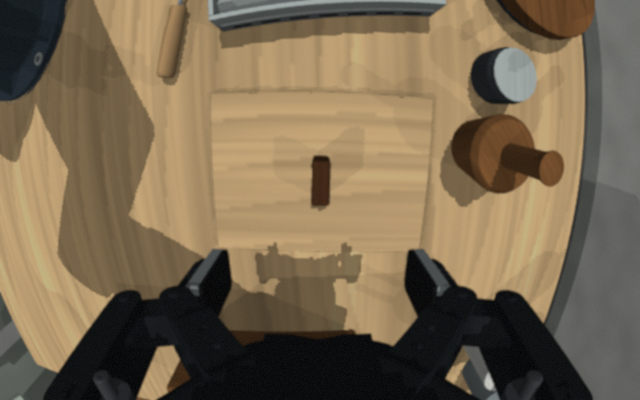

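```bash
python3 -c "
from h import *
c=pickle.load(open('pics/w11.pkl','rb'))
print(ray(c,321,156,.056,True)-[0,.025,0],ray(c,320.7,170,.056,True),ray(c,321,207,.009,True)+[0,.025,0])
print(rect(c,[(434,96.5),(427,248),(216.5,251),(211,93)],.009,True))
i=c['pixels'].astype(int).sum(2)
for v in range(154,212,4):
  r=np.where(i[v,300:342]<230)[0]+300;print(v,r.min() if len(r) else None,r.max() if len(r) else None,end=' | ')
"
```

```text
[ 0.53708276 -0.308727    0.056     ] [ 0.53623969 -0.29865926  0.056     ] [ 0.53503587 -0.32907258  0.009     ]
(array([ 0.53841363, -0.31326322]), np.float64(-0.03554627492504306), np.float64(-0.04083164794414911), np.float64(0.2804411301034808), np.float64(0.20431994944242965))
154 None None | 158 313 328 | 162 313 329 | 166 312 329 | 170 313 329 | 174 313 329 | 178 312 329 | 182 312 329 | 186 312 329 | 190 312 328 | 194 312 328 | 198 312 328 | 202 312 328 | 206 None None | 210 None None |
```

```bash
python3 jog.py '0 .005 .045 0 .06;0 0 .045 0 .06;0 0 .045 0 .06;0 0 .045 0 .06;0 0 .02 0 .06' 100
python3 jog.py '0 0 .008 0 .06;0 0 0 0 .06;0 0 0 0 .06'
python3 -c "
from h import *
to(.536,-.311,.022,-.04)"
```

```text
time_s: 25.9
tool_pos: [0.5343, -0.3094, 0.0329]
tcp_rot: [0.721, 0.693, -0.001, -0.002]
ft_force: [0.9, -0.7, -0.0]
finger_gap: 0.0601
grasp_force: 0.0
time_s: 26.2
tool_pos: [0.5372, -0.3114, 0.0305]
tcp_rot: [0.722, 0.692, 0.0, 0.001]
ft_force: [0.7, 0.3, 0.8]
finger_gap: 0.0602
grasp_force: 0.0
tcp [ 0.5372 -0.3114  0.0305] yaw y -0.042 delta tool [ 0.0003 -0.0012  0.0085] turn -0.002 q6 1.09 t 26.2
```

```bash
python3 jog.py '0 -.001 .007 0 .06;0 0 0 0 .06;0 0 0 0 .01;0 0 0 0 .01;0 0 0 0 .01'
python3 jog.py '0 0 0 0 .01;0 0 0 0 .01;0 0 -.02 0 .01;0 0 -.04 0 .01;0 0 -.05 0 .01'
python3 jog.py '0 0 -.04 0 .01;0 0 0 0 .01;0 0 0 -.097 .01;0 0 0 0 .01;0 0 0 0 .01'
python3 -c "
from h import *
to(.545,-.0225,.18,.055)"
```

```text
time_s: 26.7
tool_pos: [0.5355, -0.3112, 0.0226]
tcp_rot: [0.722, 0.692, -0.0, 0.0]
ft_force: [-0.1, 0.4, 0.3]
finger_gap: 0.0184
grasp_force: 97.7
time_s: 27.2
tool_pos: [0.534, -0.3101, 0.1314]
tcp_rot: [0.722, 0.692, -0.001, -0.002]
ft_force: [1.6, -0.5, -3.5]
finger_gap: 0.0188
grasp_force: 98.4
time_s: 27.7
tool_pos: [0.535, -0.3107, 0.1709]
tcp_rot: [0.689, 0.725, -0.0, -0.001]
ft_force: [-0.2, -0.2, -4.9]
finger_gap: 0.0186
grasp_force: 98.5
tcp [ 0.535  -0.3107  0.1709] yaw y 0.052 delta tool [ 0.2873  0.0249 -0.0088] turn -0.003 q6 0.99 t 27.7
```

```bash
python3 jog.py '.041 .0036 0 0 .01;.041 .0036 0 0 .01;.041 .0036 0 0 .01;.041 .0036 0 0 .01;.041 .0036 0 0 .01'
python3 jog.py '.041 .0036 0 0 .01;.041 .0036 0 0 .01;0 0 .03 0 .01;0 0 .03 0 .01;0 0 0 0 .01'
python3 jog.py '0 0 0 0 .01'
python3 -c "
from h import *
to(.545,-.0225,.085,.055)
c=vision.camera('top');cv2.imwrite('pics/t12.png',c['pixels'][:,:,::-1]);pickle.dump(c,open('pics/t12.pkl','wb'))"
```

```text
time_s: 28.2
tool_pos: [0.5418, -0.1037, 0.1714]
tcp_rot: [0.689, 0.725, -0.0, -0.0]
ft_force: [1.7, -0.1, -4.2]
finger_gap: 0.0186
grasp_force: 98.6
time_s: 28.7
tool_pos: [0.5423, -0.0226, 0.1082]
tcp_rot: [0.688, 0.725, -0.002, -0.002]
ft_force: [-1.0, -0.2, -4.3]
finger_gap: 0.0181
grasp_force: 99.0
time_s: 28.8
tool_pos: [0.5447, -0.0232, 0.1122]
tcp_rot: [0.688, 0.725, -0.0, -0.0]
ft_force: [0.9, 1.2, -3.3]
finger_gap: 0.0191
grasp_force: 99.0
tcp [ 0.5447 -0.0232  0.1122] yaw y 0.053 delta tool [0.0006 0.0004 0.0272] turn -0.002 q6 1.48 t 28.8
```

```bash
python3 jog.py '0 0 .02 0 .01;0 0 .01 0 .01;0 0 0 0 .01;0 0 0 0 .01' | egrep 'pos|ft'
python3 jog.py '0 0 .0015 0 .01;0 0 0 0 .01'| egrep 'pos|ft'
python3 jog.py '0 0 .0015 0 .01;0 0 0 0 .01'| egrep 'pos|ft'
python3 jog.py '0 0 .001 0 .01;0 0 0 0 .01'| egrep 'pos|ft'
```

```text
tool_pos: [0.5454, -0.0232, 0.0828]
ft_force: [-0.0, -0.0, -3.4]
tool_pos: [0.5454, -0.0231, 0.081]
ft_force: [0.0, 0.2, -3.9]
tool_pos: [0.545, -0.0231, 0.079]
ft_force: [0.6, 0.6, -4.1]
tool_pos: [0.545, -0.0231, 0.0779]
ft_force: [-0.3, -0.7, -3.7]
```

```bash
python3 jog.py '0 0 .001 0 .01;0 0 0 0 .01'| egrep 'pos|ft'
python3 jog.py '0 0 .0007 0 .01;0 0 0 0 .01'| egrep 'pos|ft'
python3 jog.py '0 0 0 0 .05;0 0 0 0 .05;0 0 0 0 .05;0 0 0 0 .05'
python3 jog.py '0 0 -.05 0 .06;0 0 -.05 0 .06;0 0 -.05 0 .06;0 0 -.03 0 .085;0 0 0 0 .085'
python3 -c "
from h import *
to(.5,.43,.25,.1+np.pi/2)
c=vision.camera('wrist');cv2.imwrite('pics/w13.png',c['pixels'][:,:,::-1]);pickle.dump(c,open('pics/w13.pkl','wb'))
c=vision.camera('top');cv2.imwrite('pics/t13.png',c['pixels'][:,:,::-1]);pickle.dump(c,open('pics/t13.pkl','wb'))
g=c['pixels'].max(2)
m=(g[150:300,100:190]<75).astype(np.uint8)
n,l,s,ce=cv2.connectedComponentsWithStats(m)
for k in range(1,n):
  if s[k,4]>100:print(s[k],ce[k]+[100,150],cv2.minAreaRect(np.argwhere(l==k)[:,::-1].astype(np.float32)))
"
```

```text
tool_pos: [0.5452, -0.0231, 0.0775]
ft_force: [-3.5, -0.3, 5.3]
tool_pos: [0.5452, -0.0231, 0.0775]
ft_force: [-8.0, 0.8, 17.5]
time_s: 30.65
tool_pos: [0.5451, -0.023, 0.0763]
tcp_rot: [0.688, 0.726, 0.0, -0.0]
ft_force: [0.1, 0.4, -0.2]
finger_gap: 0.0498
grasp_force: 0.0
time_s: 31.15
tool_pos: [0.5468, -0.0231, 0.2608]
tcp_rot: [0.688, 0.726, 0.002, 0.003]
ft_force: [0.6, 0.2, 0.4]
finger_gap: 0.0844
grasp_force: 0.0
tcp [ 0.5468 -0.0231  0.2608] yaw y 0.054 delta tool [ 0.455  -0.0224  0.0103] turn 1.525 q6 1.47 t 31.1
[ 16  34  30  32 758] [130.56068602 199.71108179] ((30.673410415649414, 49.627166748046875), (30.48746681213379, 25.62163734436035), 81.25383758544922)
[ 30  79  27  31 746] [142.76005362 243.84718499] ((42.85398864746094, 93.80973052978516), (29.268362045288086, 25.80937385559082), 86.18592071533203)
```

```bash
python3 jog.py '.0455 -.0022 0 0 .085;.0455 -.0022 0 0 .085;.0455 -.0022 0 0 .085;.0455 -.0022 0 0 .085;.0455 -.0022 0 0 .085' |grep pos
python3 jog.py '.0455 -.0022 0 0 .085;.0455 -.0022 0 0 .085;.0455 -.0022 0 0 .085;.0455 -.0022 0 0 .085;.0455 -.0022 0 0 .085' |grep pos
python3 jog.py '0 0 0 -.135 .075;0 0 0 -.135 .075;0 0 0 -.135 .075;0 0 0 -.135 .075;0 0 0 -.135 .075' |grep pos
python3 jog.py '0 0 0 -.135 .075;0 0 0 -.135 .075;0 0 0 -.135 .075;0 0 0 -.135 .075;0 0 0 -.135 .075' |grep pos
python3 jog.py '0 0 0 -.135 .075;0 0 0 -.135 .075;0 0 0 0 .075;0 0 0 0 .075' |grep pos
python3 -c "
from h import *
to(.5,.43,.25,.1+np.pi/2)
t=pickle.load(open('pics/t13.pkl','rb'));print('box edge',ray(t,80,230,.1),ray(t,80,230,.15))
c=vision.camera('wrist');cv2.imwrite('pics/w14.png',c['pixels'][:,:,::-1]);pickle.dump(c,open('pics/w14.pkl','wb'))
for q in [(.565,.45),(.472,.425)]: print('exp',proj(c,[*q,.04],True))
p=c['pixels'].astype(int);g=p.max(2)
m=((g<85)&(g-p.min(2)<25)).astype(np.uint8);m[:,:120]=0
n,l,s,ce=cv2.connectedComponentsWithStats(m)
for k in range(1,n):
  if s[k,4]>200:print(s[k],ce[k],cv2.minAreaRect(np.argwhere(l==k)[:,::-1].astype(np.float32)),p[l==k].mean(0))
"
```

```text
tool_pos: [0.5207, 0.205, 0.2548]
tool_pos: [0.4976, 0.4316, 0.2546]
tool_pos: [0.4981, 0.4298, 0.2544]
tool_pos: [0.4982, 0.4298, 0.2545]
tool_pos: [0.4983, 0.4299, 0.2552]
tcp [0.4983 0.4299 0.2552] yaw y 1.67 delta tool [-0.0017 -0.      0.0052] turn -0.001 q6 0.61 t 33.6
box edge [0.50437233 0.54188296 0.1       ] [0.50479369 0.51821514 0.15      ]
exp (np.float64(328.02293677849394), np.float64(227.59159795268383))
exp (np.float64(315.2481179708807), np.float64(150.44777902907367))
[ 545    4   59  124 2800] [578.09714286  59.85071429] ((582.831298828125, 60.87671661376953), (125.35677337646484, 44.66530227661133), 73.72032928466797) [36.43964286 37.93214286 38.94071429]
[ 502   10   64  209 4848] [531.40635314 121.49669967] ((535.5413208007812, 114.49219512939453), (211.5719757080078, 49.45285415649414), 83.70064544677734) [56.14686469 58.24814356 59.98824257]
[ 142   43   93   91 3818] [194.15217391  88.43190152] ((187.64707946777344, 87.58822631835938), (71.30547332763672, 91.678466796875), 75.96376037597656) [29.45180723 29.95809324 28.43740178]
[300 123  42  58 239] [311.39
[... 342 characters left out ...]
7 ] ((352.9999694824219, 292.4999694824219), (465.99993896484375, 212.99996948242188), 0.0) [20.39689875 21.96727025 23.20294467]
[316 203  38  59 782] [330.98209719 226.60869565] ((335.7898864746094, 231.8473663330078), (56.607669830322266, 37.250640869140625), 86.18592071533203) [62.84143223 67.63682864 67.01150895]
[146 217  59  37 913] [177.07776561 234.16757941] ((175.64706420898438, 233.58824157714844), (62.55856704711914, 20.18018341064453), 19.653823852539062) [36.74479737 38.67031763 39.84884995]
[550 265  16  38 253] [555.93280632 277.80632411] ((552.4287719726562, 281.5155944824219), (12.106155395507812, 39.92197036743164), 21.370624542236328) [79.96837945 78.58102767 74.81818182]
```

```bash
cat > sl.py <<'E'
from h import *
def slates(c,roi):
    p=c['pixels'].astype(int);g=p.max(2)
    m=((g<130)&(g-p.min(2)<22)).astype(np.uint8);k=np.zeros_like(m);x0,x1,y0,y1=roi;k[y0:y1,x0:x1]=1;m*=k
    m=cv2.morphologyEx(m,cv2.MORPH_OPEN,np.ones((5,5)))
    n,l,s,ce=cv2.connectedComponentsWithStats(m)
    for k in range(1,n):
        if s[k,4]>400:
            cn=cv2.findContours((l==k).astype(np.uint8),0,2)[0][0][:,0]
            W=np.array([ray(c,*q,.04,True)[:2] for q in cn.astype(float)],np.float32)
            r=cv2.minAreaRect(W*1000);print(s[k],'px',np.round(ce[k]),'world rect mm',np.round(r[0],1),np.round(r[1],1),'ang',round(r[2],1))
            print(' x',W[:,0].min(),W[:,0].max(),'y',W[:,1].min(),W[:,1].max(), 'bright rows',[int(g[v,int(ce[k][0])]) for v in range(s[k][1],s[k][1]+s[k][3],6)])
E
python3 -c "
from sl import *
slates(pickle.load(open('pics/w14.pkl','rb')),(250,400,100,290))"
```

```text
[ 300  123   42   59 2393] px [320. 151.] world rect mm [473.4 431.2] [68.3 47.6] ang 5.2
 x 0.43804675 0.50857687 y 0.40469065 0.45741653 bright rows [68, 91, 90, 89, 88, 89, 89, 89, 88, 89]
[ 316  204   40   59 2165] px [336. 233.] world rect mm [572.2 460.9] [77.9 47.8] ang 9.5
 x 0.53213537 0.6133465 y 0.43273473 0.48963383 bright rows [68, 43, 87, 86, 88, 86, 84, 85, 86, 84]
```

```bash
python3 jog.py '.0243 -.001 .045 0 .075;0 0 .045 0 .075;0 0 .045 0 .075;0 0 .045 0 .075;0 0 .03 0 .075' 100 |grep pos
python3 jog.py '0 0 .022 .01 .075;0 0 0 0 .075;0 0 0 0 .075;0 0 0 0 .075'
python3 -c "
from h import *
to(.474,.430,.013,1.66)"
```

```text
tool_pos: [0.4787, 0.4267, 0.0526]
time_s: 34.6
tool_pos: [0.4809, 0.4286, 0.0356]
tcp_rot: [-0.046, 0.999, 0.001, 0.001]
ft_force: [0.0, 0.2, 0.4]
finger_gap: 0.075
grasp_force: 0.0
tcp [0.4809 0.4286 0.0356] yaw y 1.663 delta tool [0.0067 0.002  0.0226] turn 0.003 q6 0.64 t 34.6
```

```bash
python3 jog.py '.0067 .002 .015 0 .075;0 0 .0075 0 .075;0 0 0 0 .075;0 0 0 0 .03;0 0 0 0 .03' |grep pos
python3 jog.py '0 0 0 0 .03;0 0 0 0 .03;0 0 -.02 0 .03;0 0 -.04 0 .03;0 0 -.05 0 .03'
python3 -c "
from h import *
th=.054;import math
L=lambda x,y:(.545+x*math.cos(th)-y*math.sin(th),-.023+x*math.sin(th)+y*math.cos(th))
to(*L(-.068,0),.18,th+np.pi/2);print(L(-.068,0),L(.068,0))"
```

```text
tool_pos: [0.4739, 0.4298, 0.0128]
time_s: 35.6
tool_pos: [0.4723, 0.4282, 0.1214]
tcp_rot: [-0.046, 0.999, -0.001, -0.001]
ft_force: [1.9, 1.9, -2.3]
finger_gap: 0.0484
grasp_force: 104.2
tcp [0.4723 0.4282 0.1214] yaw y 1.664 delta tool [ 0.0376 -0.4535 -0.0575] turn 0.039 q6 0.64 t 35.6
(0.47709911991034964, -0.02667021566817545) (0.6129008800896504, -0.01932978433182455)
```

```bash
python3 jog.py '.0 -.03 -.04 0 .03;.0042 -.047 -.02 0 .03;.0042 -.047 0 0 .03;.0042 -.047 0 0 .03;.0042 -.047 0 0 .03' |egrep 'pos|grasp'
python3 jog.py '.0042 -.047 0 0 .03;.0042 -.047 0 0 .03;.0042 -.047 0 0 .03;.0042 -.047 0 0 .03;.0042 -.0475 0 .039 .03' |egrep 'pos|grasp'
python3 jog.py '0 0 0 0 .03;0 0 0 0 .03' |egrep 'pos|grasp'
python3 -c "
from h import *
to(.4771,-.0267,.082,.054+np.pi/2)"
```

```text
tool_pos: [0.4765, 0.21, 0.1815]
grasp_force: 104.7
tool_pos: [0.4775, -0.0266, 0.1815]
grasp_force: 104.7
tool_pos: [0.4778, -0.0258, 0.1813]
grasp_force: 105.0
tcp [ 0.4778 -0.0258  0.1813] yaw y 1.622 delta tool [ 0.0007 -0.0009  0.0993] turn -0.002 q6 -0.11 t 36.8
```

```bash
python3 jog.py '0 0 .04 0 .03;0 0 .04 0 .03;0 0 .015 0 .03;0 0 0 0 .03;0 0 0 0 .03' |egrep 'pos|ft'
python3 jog.py '0 0 .0025 0 .03;0 0 0 0 .03' |egrep 'pos|ft'
python3 jog.py '0 0 .001 0 .03;0 0 0 0 .03' |egrep 'pos|ft'
python3 jog.py '0 0 .001 0 .03;0 0 0 0 .03' |egrep 'pos|ft'
```

```text
tool_pos: [0.4782, -0.0239, 0.0868]
ft_force: [0.2, -0.0, -2.4]
tool_pos: [0.4785, -0.0244, 0.0843]
ft_force: [-0.3, -0.4, -4.2]
tool_pos: [0.478, -0.0247, 0.0828]
ft_force: [-0.2, 0.3, -4.3]
tool_pos: [0.4778, -0.0247, 0.0814]
ft_force: [-0.3, 0.1, -3.4]
```

```bash
python3 jog.py '0 0 .0015 0 .03;0 0 .0015 0 .03;0 0 0 0 .03' |egrep 'pos|ft'
python3 jog.py '0 0 .001 0 .03;0 0 0 0 .03' |egrep 'pos|ft'
python3 jog.py '0 0 .001 0 .03;0 0 0 0 .03' |egrep 'pos|ft'
```

```text
tool_pos: [0.4776, -0.0246, 0.0782]
ft_force: [-0.0, -0.1, -3.4]
tool_pos: [0.4778, -0.0246, 0.0774]
ft_force: [-0.3, 0.1, -4.6]
tool_pos: [0.4779, -0.0247, 0.0769]
ft_force: [-3.0, 0.1, 4.4]
```

```bash
python3 jog.py '0 0 0 0 .075;0 0 0 0 .075;0 0 0 0 .075;0 0 0 0 .075' |egrep 'pos|gap|grasp'
python3 jog.py '0 0 -.05 0 .075;0 0 -.05 0 .075;0 0 -.05 0 .075;0 0 -.02 0 .075;0 0 0 0 .075' |egrep 'pos|ft'
python3 -c "
from h import *
to(.53,.44,.25,1.737)"
```

```text
tool_pos: [0.4779, -0.0246, 0.0765]
finger_gap: 0.0752
grasp_force: 0.0
tool_pos: [0.4793, -0.0247, 0.2496]
ft_force: [-1.1, -0.1, -0.4]
tcp [ 0.4793 -0.0247  0.2496] yaw y 1.625 delta tool [-7.580e-02  4.613e-01 -3.000e-04] turn -0.112 q6 -0.11 t 39.5
```

```bash
python3 jog.py '-.0076 .0461 0 0 .075;-.0076 .0461 0 0 .075;-.0076 .0461 0 0 .075;-.0076 .0461 0 0 .075;-.0076 .0461 0 0 .075' |egrep 'pos'
python3 jog.py '-.0076 .0461 0 0 .075;-.0076 .0461 0 0 .075;-.0076 .0461 0 0 .075;-.0076 .0461 0 0 .075;-.0076 .0461 0 0 .075' |egrep 'pos'
python3 jog.py '0 0 0 -.112 .075;0 0 0 0 .075;0 0 0 0 .075' |egrep 'pos'
python3 -c "
from sl import *
to(.53,.44,.25,1.737)
c=vision.camera('wrist');pickle.dump(c,open('pics/w15.pkl','wb'));cv2.imwrite('pics/w15.png',c['pixels'][:,:,::-1])
print('cam',-c['R'].T@c['t'],'exp',proj(c,[.577,.4615,.04],True))
slates(c,(250,400,60,290))
print(c['pixels'][150:260:4,325].max(1))"
```

```text
tool_pos: [0.5028, 0.2094, 0.2455]
tool_pos: [0.5283, 0.4416, 0.2453]
tool_pos: [0.5286, 0.4392, 0.2458]
tcp [0.5286 0.4392 0.2458] yaw y 1.734 delta tool [-0.0015  0.0006 -0.0042] turn -0.003 q6 0.53 t 40.8
cam [0.46133739 0.42855929 0.38827964] exp (np.float64(329.0909646178426), np.float64(216.95150498160388))
[ 309  184   41   60 2373] px [329. 213.] world rect mm [573.8 461.1] [75.  47.3] ang 10.9
 x 0.53443396 0.6136892 y 0.43299243 0.49015903 bright rows [51, 60, 83, 83, 83, 84, 83, 83, 83, 82]
[214 213 212 226 225 225 221 208 122  39  61  82  82  83  82  82  84  84
  84  82  80  81  80  79 189 188 186 150]
```

```bash
python3 -c "
from h import *
c=pickle.load(open('pics/w15.pkl','rb'))
a,b=ray(c,329,192,.04,True),ray(c,329,244,.04,True);print(a,b,(a+b)/2)
to(.5575,.458,.014,1.75)"
```

```text
[0.54688385 0.45608498 0.04      ] [0.61163102 0.46756048 0.04      ] [0.57925744 0.46182273 0.04      ]
tcp [0.5287 0.4389 0.2464] yaw y 1.734 delta tool [-0.0316  0.0143  0.2324] turn -0.016 q6 0.53 t 40.9
```

```bash
python3 jog.py '-.016 .007 .02 -.016 .075;-.0156 .0073 .02 0 .075;0 0 .045 0 .075;0 0 .045 0 .075;0 0 .04 0 .075' 110 |egrep 'pos'
python3 jog.py '0 0 .02 0 .075;0 0 0 0 .075;0 0 0 0 .075' |egrep 'pos|rot|ft'
python3 -c "
from h import *
to(.5575,.458,.014,1.75)"
```

```text
tool_pos: [0.5572, 0.4578, 0.0751]
tool_pos: [0.5578, 0.4588, 0.058]
tcp_rot: [-0.09, 0.996, 0.0, 0.0]
ft_force: [0.9, -0.2, 0.5]
tcp [0.5578 0.4588 0.058 ] yaw y 1.751 delta tool [ 0.0005 -0.0008  0.044 ] turn 0.001 q6 0.51 t 41.6
```

```bash
python3 jog.py '0 0 .03 0 .075;0 -.0008 .0135 0 .075;0 0 0 0 .075;0 0 0 0 .075' |egrep 'pos|ft'
python3 jog.py '0 0 0 0 .03;0 0 0 0 .03;0 0 0 0 .03;0 0 0 0 .03' |egrep 'pos|ft|gap|grasp'
python3 jog.py '0 0 -.01 0 .03;0 0 -.03 0 .03;0 0 -.04 0 .03;0 0 -.05 0 .03;.02 0 -.04 0 .03' |egrep 'pos|ft|gap|grasp'
python3 -c "
from sl import *
c=vision.camera('wrist');cv2.imwrite('pics/w16.png',c['pixels'][:,:,::-1]);pickle.dump(c,open('pics/w16.pkl','wb'))
import math
th=.054;L=lambda x,y:(.545+x*math.cos(th)-y*math.sin(th),-.023+x*math.sin(th)+y*math.cos(th))
to(*L(.0465,0),.18,th+np.pi/2);print(L(.0465,0))"
```

```text
tool_pos: [0.5579, 0.4587, 0.0144]
ft_force: [-0.5, 0.1, 0.7]
tool_pos: [0.5582, 0.4592, 0.0149]
ft_force: [-1.5, -1.8, 10.8]
finger_gap: 0.048
grasp_force: 115.3
tool_pos: [0.5389, 0.4547, 0.1858]
ft_force: [0.5, 1.1, -2.8]
finger_gap: 0.0475
grasp_force: 114.3
tcp [0.5371 0.456  0.1934] yaw y 1.753 delta tool [ 0.0331 -0.4785  0.0109] turn 0.128 q6 0.52 t 43.0
(0.5914322194730698, -0.020490220168085906)
```

```bash
python3 jog.py '.0033 -.0479 0 0 .03;.0033 -.0479 0 0 .03;.0033 -.0479 0 0 .03;.0033 -.0479 0 0 .03;.0033 -.0479 0 0 .03' |egrep 'pos|grasp'
python3 jog.py '.0033 -.0479 0 0 .03;.0033 -.0479 0 0 .03;.0033 -.0479 0 0 .03;.0033 -.0479 0 0 .03;.0033 -.0479 0 0 .03' |egrep 'pos|grasp'
python3 jog.py '0 0 0 .128 .03;0 0 0 0 .03;0 0 0 0 .03' |egrep 'pos|grasp'
python3 -c "
from h import *
to(.5914,-.0205,.09,.054+np.pi/2)"
```

```text
tool_pos: [0.5647, 0.2146, 0.1837]
grasp_force: 114.8
tool_pos: [0.592, -0.024, 0.1838]
grasp_force: 114.8
tool_pos: [0.5921, -0.0216, 0.1833]
grasp_force: 115.1
tcp [ 0.5921 -0.0216  0.1833] yaw y 1.628 delta tool [0.0006 0.0011 0.0933] turn 0.004 q6 -0.09 t 44.3
```

```bash
python3 jog.py '0 0 .04 0 .03;0 0 .04 0 .03;0 0 .015 0 .03;0 0 0 0 .03;0 0 0 0 .03' |egrep 'pos|ft'
python3 jog.py '0 0 .0025 0 .03;0 0 .0015 0 .03;0 0 0 0 .03' |egrep 'pos|ft'
python3 jog.py '0 0 .0015 0 .03;0 0 0 0 .03' |egrep 'pos|ft'
python3 jog.py '0 0 .001 0 .03;0 0 0 0 .03' |egrep 'pos|ft'
```

```text
tool_pos: [0.5925, -0.0212, 0.0889]
ft_force: [0.4, 0.4, -3.2]
tool_pos: [0.5925, -0.022, 0.0845]
ft_force: [-0.4, -0.0, -3.4]
tool_pos: [0.5922, -0.0222, 0.0825]
ft_force: [0.7, -0.7, -3.9]
tool_pos: [0.5921, -0.0221, 0.0814]
ft_force: [0.7, -0.1, -4.4]
```

```bash
python3 jog.py '0 0 .001 0 .03;0 0 0 0 .03' |egrep 'pos|ft'
python3 jog.py '0 0 .001 0 .03;0 0 0 0 .03' |egrep 'pos|ft'
python3 jog.py '0 0 .0007 0 .03;0 0 0 0 .03' |egrep 'pos|ft'
```

```text
tool_pos: [0.5921, -0.0221, 0.0804]
ft_force: [-0.3, 0.7, -4.1]
tool_pos: [0.5921, -0.0221, 0.0794]
ft_force: [0.3, 0.4, -3.8]
tool_pos: [0.5922, -0.0221, 0.0789]
ft_force: [-1.8, 0.5, -0.6]
```

```bash
python3 jog.py '0 0 .0005 0 .03;0 0 0 0 .075;0 0 0 0 .075;0 0 0 0 .075;0 0 0 0 .075' |egrep 'pos|ft|gap'
python3 jog.py '0 0 -.05 0 .075;0 0 -.05 0 .075;0 0 -.05 0 .075;0 0 -.02 0 .075;0 0 0 0 .075' |egrep 'pos|ft'
python3 jog.py '.0 .045 0 0 .04;0 .045 0 0 .04;0 .045 0 0 .04;0 .045 0 0 .04;0 0 0 0 .04' |egrep 'pos|ft'
python3 -c "
from h import *
to(.56,.264,.2,-.19)
o=[]
for n in ('top','wrist','scene'):
  c=vision.camera(n);pickle.dump(c,open('pics/'+n+'17.pkl','wb'));o.append(c['pixels'][:,:,::-1])
m=np.zeros((600,800,3),np.uint8)
m[:400,:320]=cv2.resize(o[0][140:290,270:390],(320,400),interpolation=cv2.INTER_CUBIC)
m[:300,320:]=cv2.resize(o[1],(480,300));m[300:,320:]=cv2.resize(o[2][160:280,230:422],(480,300),interpolation=cv2.INTER_CUBIC)
m[400:,:320]=cv2.resize(o[0][140:300,110:366],(320,200))
cv2.imwrite('pics/m17.png',m)"
```

```text
tool_pos: [0.5923, -0.0221, 0.0783]
ft_force: [0.8, -0.9, -0.7]
finger_gap: 0.0748
tool_pos: [0.5936, -0.0222, 0.2518]
ft_force: [-0.5, 0.7, -0.9]
tool_pos: [0.5814, 0.1623, 0.2468]
ft_force: [0.5, -0.5, -0.3]
tcp [0.5814 0.1623 0.2468] yaw y 1.63 delta tool [0.0153 0.1027 0.0469] turn -1.322 q6 0.21 t 47.6
```

View pics/m17.png

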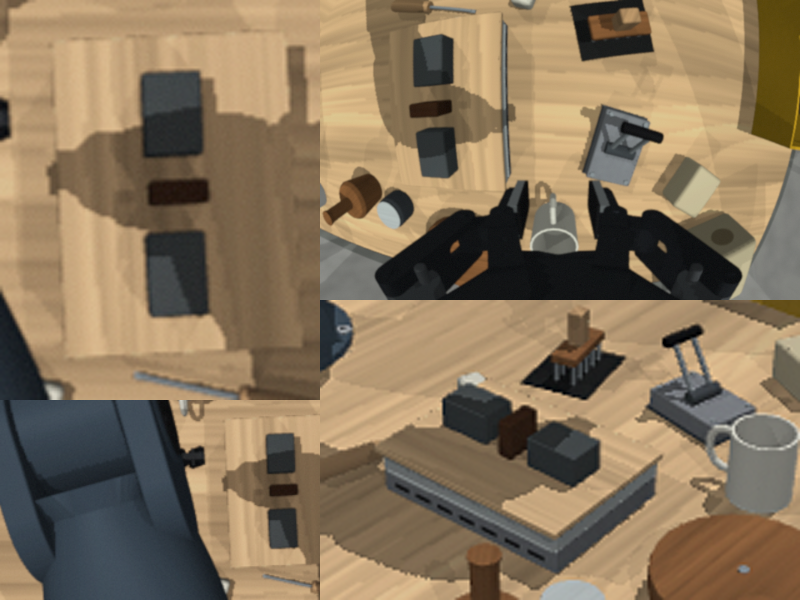

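```bash
python3 -c "
from h import *
c=pickle.load(open('pics/top17.pkl','rb'))
print(rect(c,[(270+x/2.667,140+y/2.667) for x,y in [(55,40),(283,33),(305,347),(63,357)]],.064))"
python3 jog.py '.0153 .036 0 0 .05;0 .036 0 0 .05;0 .0317 0 0 .05;0 0 0 -.132 .05;0 0 0 -.132 .05' |grep pos
python3 jog.py '0 0 0 -.132 .05;0 0 0 -.132 .05;0 0 0 -.132 .05;0 0 0 -.132 .05;0 0 0 -.132 .05' |grep pos
python3 jog.py '0 0 0 -.132 .05;0 0 0 -.132 .05;0 0 0 -.132 .05;0 0 0 0 .05;0 0 0 0 .05' |grep pos
python3 -c "
from h import *
to(.557,.266,.085,-.19)
c=vision.camera('wrist');print('bar exp px',proj(c,[.557,.266,.109],True));p=c['pixels'].astype(int).max(2)
m=(p[120:235,250:400]<40).astype(np.uint8);n,l,s,ce=cv2.connectedComponentsWithStats(m)
for k in range(1,n):
  if s[k,4]>150:q=ce[k]+[250,120];print(s[k],q,ray(c,*q,.107,True))"
```

```text
(array([ 0.54335308, -0.02754501]), np.float64(0.04332130094184459), np.float64(0.03457773536006103), np.float64(0.27201668418487585), np.float64(0.20256623059958678))
tool_pos: [0.5617, 0.2598, 0.2477]
tool_pos: [0.562, 0.2587, 0.248]
tool_pos: [0.5618, 0.2593, 0.2481]
tcp [0.5618 0.2593 0.2481] yaw y 2.94 delta tool [-0.0056  0.006   0.1631] turn -0.012 q6 -0.94 t 49.2
bar exp px (np.float64(325.32136657816153), np.float64(194.3762347275435))
[ 61  48  15  60 824] [318.33131068 196.89927184] [0.56403471 0.26763533 0.107     ]
```

```bash
python3 jog.py '-.0056 .001 .04 0 .05;0 0 .04 0 .05;0 0 .04 0 .05;0 0 .03 0 .05;0 0 .006 0 .05' |egrep 'pos|ft'
python3 jog.py '0 0 0 0 .05;0 0 0 0 .05' |egrep 'pos|ft'
python3 jog.py '0 -.02 0 0 .05;0 -.02 0 0 .05;0 -.02 0 0 .05;0 -.02 0 0 .05;0 -.016 0 0 .05' |egrep 'pos|ft'
python3 jog.py '0 0 0 0 .05;0 0 0 0 .05;0 0 -.04 0 .05;0 0 -.05 0 .05;0 0 -.05 0 .05' |egrep 'pos|ft'
python3 -c "
from h import *
c=vision.camera('wrist');cv2.imwrite('pics/w18.png',c['pixels'][:,:,::-1]);p=c['pixels'].astype(int).max(2)
m=(p[120:235,250:400]<40).astype(np.uint8);n,l,s,ce=cv2.connectedComponentsWithStats(m)
for k in range(1,n):
  if s[k,4]>150:q=ce[k]+[250,120];print(s[k],q,ray(c,*q,.107,True))
manip_s=readout.observe();print(manip_s['time_s'],manip_s['tool_pos'])"
```

```text
tool_pos: [0.5597, 0.2648, 0.0888]
ft_force: [-0.3, 0.1, 0.4]
tool_pos: [0.5626, 0.2663, 0.0941]
ft_force: [0.5, -0.4, 0.2]
tool_pos: [0.6578, 0.2473, 0.0945]
ft_force: [-0.1, -0.1, 0.5]
tool_pos: [0.6545, 0.2474, 0.2351]
ft_force: [1.4, 0.1, 0.1]
[ 65  43  16  64 920] [321.88804348 194.21630435] [0.65246891 0.25046744 0.107     ]
51.05 [0.65644251 0.24820229 0.24516234]
```

```bash
python3 jog.py '0 0 0 0 .05;0 0 0 0 .05;0 0 0 0 .05' |egrep 'pos|ft'; python3 -c "
from bench import manip, vision, readout
print(manip.sign_off())"
```

```text
tool_pos: [0.6549, 0.2473, 0.2312]
ft_force: [-0.4, -0.7, -1.5]
the job is handed in; nothing more can be done
None
```

Every step is done and the job is handed in, though the sign-off returned no verdict: isolator off, three pins combed into grooves, rake back on its mat, cover and both slates on the tray, isolator on again, all checked by camera.

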